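# Check the slide-lid case with the square and pack the spacer bars

### The job

Check the new slide-lid case and then pack it: hold the square by its wooden handle and press it gently over the case's front left corner, then over its front right corner, each time for about a second with both blades flush and without gaps against the two outer faces, and lay it back flat on the cork pad. Slide the lid back, lay all the 90 mm brass spacer bars (the middle length, two or three of them) flat on the floor of the bay and slide the lid fully shut. The shorter (65 mm) and the longer (115 mm) bar stay out on the bench, and the things standing around are left alone.

Things in the scene. Friction and masses are not known exactly. Their poses are not given: they have to be found in the camera images.
- case: fixed pale-wood slide-lid case 244 x 190 x 53 mm. Origin: on the bench under the middle of its front bay; x points to its back, away from the robot, y left. Outer faces: front x = -66 mm, sides y = +-95 mm; walls 42 mm high. Bay inside: x +-58 mm, y +-87 mm (+-81 mm between the rail lips), floor 5 mm above the bench. Behind the bay a closed deck; dark rails on both sides
- case_front: the front wall of the case (towards the robot), part of the case; same origin and axes as the case
- case_left: the left side wall of the case (own +y), part of the case; same origin and axes as the case
- case_right: the right side wall of the case (own -y), part of the case; same origin and axes as the case
- case_corner_left (a point): outer upright edge where front and left side of the case meet, 12 mm above the bench; axes of the case
- case_corner_right (a point): outer upright edge where front and right side of the case meet, 12 mm above the bench; axes of the case
- lid (a joint): slide of the case's 6 mm plywood lid, m: 0 fully shut, 0.118 fully back with the front bay uncovered (the lid's front edge then stands at x = 52 mm of the case); moves along the case's +x to open, friction about 1.5 N, stays where it is left
- lid_handle (a point): centre of the dark wooden handle bar on the lid, 12 mm along the case's x, 50 mm along its y, 22 mm tall, standing from 49 to 71 mm above the bench; at x = -45 mm of the case when shut; axes of the case
- pad: fixed cork pad 150 x 150 x 3 mm, where the square belongs; origin at the centre of its underside
- square: loose aluminium square, an L 24 mm high, 0.2 kg, with a weighted dark wooden handle. Origin: on its underside below the inner corner. Two blades, 10 mm thick, run 70 mm from the inner corner along its own +x and +y; their inner faces lie on y = 0 and x = 0. The handle runs outwards from the corner along (-1, -1)
- square_grip (a point): point to hold the square: on its handle at its balance point, 38 mm from the inner corner along (-1, -1), half-way up (12 mm). The handle is 16 mm wide, 24 mm high and ends 86 mm from the inner corner; axes of the square
- square_corner (a point): inner corner of the square, 12 mm above its underside; axes of the square
- bar90_a_mid (a point): brass spacer bar, square section 18 x 18 mm, 90 mm long, 0.15 kg, loose on the bench with a dark band near each end; may be absent; this point is its centre, 9 mm above its underside; its own x runs along its length
- bar90_b_mid (a point): brass spacer bar, square section 18 x 18 mm, 90 mm long, 0.15 kg, loose on the bench with a dark band near each end; may be absent; this point is its centre, 9 mm above its underside; its own x runs along its length
- bar90_c_mid (a point): brass spacer bar, square section 18 x 18 mm, 90 mm long, 0.15 kg, loose on the bench with a dark band near each end; may be absent; this point is its centre, 9 mm above its underside; its own x runs along its length
- bar65_mid (a point): brass spacer bar, square section 18 x 18 mm, 65 mm long, 0.15 kg, loose on the bench with a dark band near each end; a look-alike, too short; this point is its centre, 9 mm above its underside; its own x runs along its length
- bar115_mid (a point): brass spacer bar, square section 18 x 18 mm, 115 mm long, 0.15 kg, loose on the bench with a dark band near each end; a look-alike, too long; this point is its centre, 9 mm above its underside; its own x runs along its length
- spool: wooden thread spool, 28 mm wide, 30 mm high, loose bystander; origin at the centre of its underside
- loupe: black eye loupe, 42 mm wide, 35 mm high, loose bystander; origin at the centre of its underside
Mind the look-alikes: they are no part of the job. What is shaped like the part that bears bar90_a_mid but green is not meant.

How it is judged (in metres and radians):
On the way, in this order (a step that is already met when the one before it is completed fails the run):
1. the held square is pressed flush on the front left corner (contact force between square and case_front above 0.7 N and contact force between square and case_left above 0.7 N and contact force between the fingers and square above 1 N and angle between the x axis of square and the y axis of case, either way round below 0.035 rad and horizontal distance between square_corner and case_corner_left below 0.004 m and angle between square's own z axis and vertical below 0.05 rad), for 0.3 s.
2. then the held square is pressed flush on the front right corner (contact force between square and case_front above 0.7 N and contact force between square and case_right above 0.7 N and contact force between the fingers and square above 1 N and angle between the x axis of square and the x axis of case, either way round below 0.035 rad and horizontal distance between square_corner and case_corner_right below 0.004 m and angle between square's own z axis and vertical below 0.05 rad), for 0.3 s.
At the end, for the whole second after the job is handed in: lid shut within 4 mm; each 90 mm bar present lies flat on the bay floor; square flat on the cork pad, inner corner within 60 mm of its centre; other bars on the bench outside the case. Presses: both faces over 0.7 N, corners within 4 mm, turn within 0.035 rad, for 0.3 s (value of joint lid below 0.004 m and contact force between square and pad above 0.5 N and angle between square's own z axis and vertical below 0.05 rad and horizontal distance between square_corner and pad below 0.06 m and linear speed of square below 0.02 m/s and x of bar90_a_mid in the frame of case between -0.058 and 0.058 m and y of bar90_a_mid in the frame of case between -0.087 and 0.087 m and z of bar90_a_mid in the frame of case between 0.005 and 0.022 m and x of bar90_b_mid in the frame of case between -0.058 and 0.058 m and y of bar90_b_mid in the frame of case between -0.087 and 0.087 m and z of bar90_b_mid in the frame of case between 0.005 and 0.022 m and x of bar90_c_mid in the frame of case between -0.058 and 0.058 m and y of bar90_c_mid in the frame of case between -0.087 and 0.087 m and z of bar90_c_mid in the frame of case between 0.005 and 0.022 m and height (world z) of each of bar65_mid, bar115_mid below 0.03 m and not (x of bar65_mid in the frame of case between -0.07 and 0.18 m and y of bar65_mid in the frame of case between -0.1 and 0.1 m) and not (x of bar115_mid in the frame of case between -0.07 and 0.18 m and y of bar115_mid in the frame of case between -0.1 and 0.1 m)); the robot touches nothing.
It fails at once if the held square is pressed on the case with more than 40 N (contact force between the fingers and square above 1 N and (contact force between square and case_front above 40 N or contact force between square and case_left above 40 N or contact force between square and case_right above 40 N)).
It fails at once if a bystander is moved more than 4 cm or knocked over (distance of any of spool, loupe from where it was at the start of the episode above 0.04 m or angle between any of spool, loupe's own z axis and vertical above 0.6 rad).
Of bar90_a, bar90_b, bar90_c only 2 to 3 are there at a start; the rules pass over those that are not, and their reading is None.
At some moment in a run one of bar90_a, bar90_b, bar90_c, square may be knocked a few centimetres aside while the robot is not near it.
Once in a run the grip may slacken for a moment while it holds something.
It also fails if it takes over 210 s, if anything falls off the work surface, if the arm or the gripper's body presses on something with over 40 N, if the wrist force passes 120 N, or if a joint passes its speed limit or range.

### The arm

A 7-joint arm with a two-finger parallel gripper is mounted at the origin on a cart in front of the work surface, level with it; the furniture and walls round the work are solid. World frame = base frame: x ahead of the robot, y to its left, z up, the work surface at z = 0. Lengths are in m, angles in degrees, forces in N, time in s.
With the tool pointing down it reaches from about 0.425 to 0.875 m from the base axis. Payload 4.7 kg.
Tool frame: the origin (TCP) lies at the centre of the arm's flange, where the gripper is bolted on; the fingertips stand 182 mm ahead of it and the grasp point (between the pads) lies 164 mm ahead of it; z points along the fingers, x is the direction in which the jaws open and shut, and the axes are right-handed (so a half turn about z gives the same grasp; the last joint's range is limited). The gripper opens to 87 mm and grips with 3 to 60 N. Pads are 19 mm wide; open, the fingers measure 117 mm over their backs; the gripper's body (75 mm by 190 mm) begins 51 mm behind the grasp point.
Start: joints at [72.657, 18.392, -4.016, 83.108, 1.295, 78.541, -3.26], TCP at [0.202, -0.618, 0.405] pointing down, gripper open.
Joint ranges: [-163.93, 163.93], [-17.29, 119.83], [-79.2, 71.16], [3.27, 140.29], [-89.18, 269.18], [5.43, 117.66], [-154.24, 154.24]. Speed limits (degrees/s): [147.25, 147.25, 180, 180, 180, 180, 180].

### API

Orientations are given as [roll, pitch, yaw] about the fixed x, y, z axes, in that order (R = Rz(yaw) Ry(pitch) Rx(roll)).
In Python, from cell import env gives the robot as it stands. The module is installed in compiled form; this text tells all that it offers.
- The arm moves only by the tool carry_out, never from a script. Its argument "increments" is a list of rows, each a list of 5 numbers: the shift along the world's x, y, z in m, then the turn about the world's z in degrees, then the gripper's target within -1 to 1 (shut at 1, half-way at 0, fully open at -1). In form: [[dx, dy, dz, spin, jaw], ...]. A call has 1 to 20 rows; each row is the pose to reach, as a shift and turn from the pose commanded when the call began; what a row does not reach only later rows make up. A row lasts 1/10 s, in which the tool goes at most 50 mm and 8.59 degrees, less where a joint would pass 70% of its speed; a pose out of reach is approached as far as the arm can. A call with a gripper value outside its range is refused whole. The fingers move at their own pace and stop on an object; "grip_force" is the grip in N (left out, the last holds). Time passes only in rows, so rows that repeat a pose let the fingers close. It gives the time, the measured TCP pose, the force and the opening at its end, in the units of the state.
- env.get_obs(): the state, without advancing time (a new reading comes with each control period).
- env.read_camera(name): name is "side" or "top" or "wrist"; returns (picture, depth): 384x512x3 uint8, red, green, blue; 384x512 float32, m along the optical axis (not along the pixel's ray), 0 where there is no reading.
- env.get_calibration(name): a dict with "K" (3x3 intrinsics, pixels), "camera_from_world" (4x4, takes a point from world to camera coordinates); the wrist camera has in their place "T_tool_cam" (4x4, takes a point from camera to tool coordinates, whose origin is the TCP and whose axes are the tool frame's). Camera axes: x right, y down, z forward; pixel columns grow to the right and rows downward; lengths in m; the calibration is good to about 2 mm. A picture is of the moment at which its call begins: read the wrist's pose just before it. get_calibration takes no time and is no camera call.
- env.sign_off(): hands the job in, once; it reports no verdict.
The state is a dict: "time_s": time; "qpos": joint angles; "joint_velocities": joint speeds; "effort": joint torques, N m; "tool_pos": TCP position; "tool_rot": TCP orientation; "force": force on the tool from outside, world axes, zero at the start; "wrist_torque": the same for the moment, N m; "grip_width": finger opening in m.
Only numpy, scipy, OpenCV 4.12 (cv2) and the standard library are available. Lean on these libraries where they do the work, as an engineer would, in place of code of your own. Each camera call takes 0.05 s, during which the arm holds its last target.

## Working session

There is one attempt and no reset: what is moved stays moved. The work goes in short steps, Python scripts to look and compute and a tool call to move; the robot and the scene stay as the last step left them, time stands still between calls to the robot, and variables do not carry over. Pictures are saved under pics/ and viewed, and the job is handed in when it is done.

Besides the shell and the picture viewer there is one more tool, called after ">>>" as name(argument=value, ...) on one line, values as JSON. carry_out: Moves the arm, as the interface text tells. Its arguments: {"type":"object","properties":{"increments":{"type":"array"},"grip_force":{"type":"number"}},"required":["increments"]}

```bash
mkdir -p pics; ls; python3 - <<'E'
from cell import env
import cv2,numpy as np
o=env.get_obs(); print(o)
for n in ["side","top","wrist"]:
    p,d=env.read_camera(n); cv2.imwrite(f"pics/{n}0.png",p[:,:,::-1]); np.save(f"{n}0d.npy",d); np.save(f"{n}0p.npy",p)
    print(n,env.get_calibration(n))
E
```

```text
pics
{'time_s': 0.0, 'qpos': array([72.65643212, 18.43911625, -4.01601972, 83.17304627,  1.29448653,
       78.54157853, -3.26003943]), 'joint_velocities': array([ 0.05358922, -0.04679029,  0.1478418 , -0.04826924,  0.00026632,
        0.02814946,  0.06133637]), 'effort': array([-3.18108723e-04, -4.91297114e+01, -4.03797431e-01, -3.12529957e+01,
       -6.36247918e-02,  4.38232231e-02,  1.84927485e-04]), 'tool_pos': array([ 0.20240703, -0.61747219,  0.40367687]), 'tool_rot': array([ 1.79994946e+02,  1.08525614e-01, -7.18464070e+01]), 'force': array([-0.65612932,  0.46835652,  0.26817862]), 'wrist_torque': array([-0.00848217,  0.00661209,  0.01303133]), 'grip_width': 0.0867854747389526}
side {'K': array([[390.3565435 ,   0.        , 261.27843846],
       [  0.        , 390.3565435 , 191.20033178],
       [  0.        ,   0.        ,   1.        ]]), 'camera_from_world': array([[ 0.98256127, -0.18538836,  0.01430057, -0.48608454],
       [-0.06505202, -0.41478689, -0.90759025,  0.11502114],
       [ 0.17418836,  0.89083275, -0.41961343,  1.12452493],
       [ 0.        ,  0.        ,  
[... 282 characters left out ...]
[-0.9978365 , -0.01682026, -0.06355623,  0.48925113],
       [ 0.06326681,  0.01721367, -0.99784819,  1.52665732],
       [ 0.        ,  0.        ,  0.        ,  1.        ]])}
wrist {'K': array([[336.95170746,   0.        , 253.05142391],
       [  0.        , 336.95170746, 191.16590916],
       [  0.        ,   0.        ,   1.        ]]), 'T_tool_cam': array([[ 9.99999294e-01, -1.04539750e-03,  5.64102448e-04,
        -7.37175399e-04],
       [ 8.22886918e-04,  9.52120647e-01,  3.05721436e-01,
        -8.44581114e-02],
       [-8.56694013e-04, -3.05720756e-01,  9.52120836e-01,
         2.00212402e-02],
       [ 0.00000000e+00,  0.00000000e+00,  0.00000000e+00,
         1.00000000e+00]])}
```

View pics/top0.png

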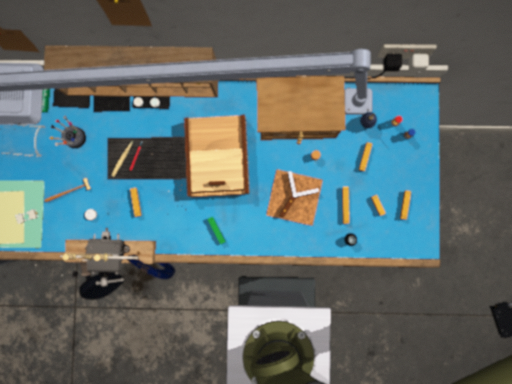

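View pics/side0.png

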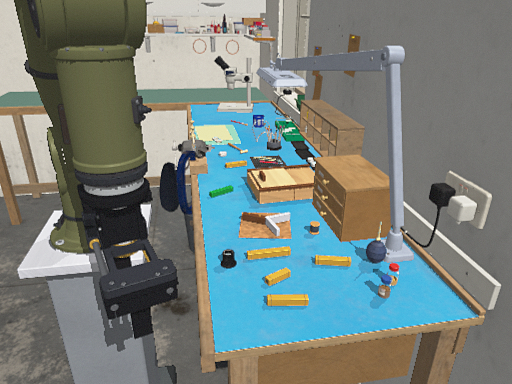

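View pics/wrist0.png

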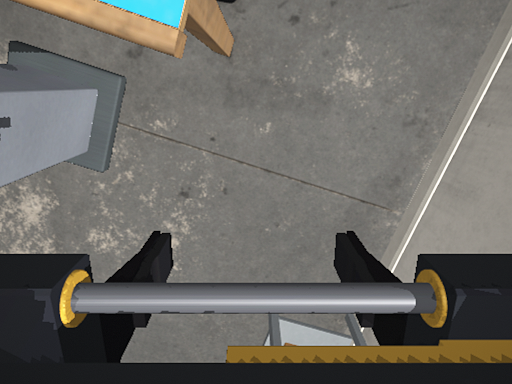

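```bash
cat > h.py <<'E'
from cell import env
import cv2,numpy as np
from scipy.spatial.transform import Rotation as R
def cal(n,o=None):
    c=env.get_calibration(n); K=c["K"]
    if n=="wrist":
        T=np.eye(4);T[:3,:3]=R.from_euler("xyz",o["tool_rot"],degrees=True).as_matrix();T[:3,3]=o["tool_pos"]
        return K,T@c["T_tool_cam"]
    return K,np.linalg.inv(c["camera_from_world"])
def grab(n):
    o=env.get_obs(); p,d=env.read_camera(n); K,T=cal(n,o); return p,d,K,T,o
def onplane(uv,z,K,T):
    uv=np.atleast_2d(np.asarray(uv,float)); r=np.c_[(uv[:,0]-K[0,2])/K[0,0],(uv[:,1]-K[1,2])/K[1,1],np.ones(len(uv))]@T[:3,:3].T
    s=(z-T[2,3])/r[:,2]; return T[:3,3]+s[:,None]*r
def cloud(d,K,T):
    v,u=np.indices(d.shape); P=np.stack([(u-K[0,2])/K[0,0]*d,(v-K[1,2])/K[1,1]*d,d],-1)@T[:3,:3].T+T[:3,3]; P[d<=0]=np.nan; return P
def proj(X,K,T):
    X=np.atleast_2d(X); q=(X-T[:3,3])@T[:3,:3]; q=q@K.T; return q[:,:2]/q[:,2:]
def crop(p,x0,y0,x1,y1,name,s=4):
    cv2.imwrite("pics/"+name,cv2.resize(np.ascontiguousarray(p[y0:y1,x0:x1,::-1]),None,fx=s,fy=s,interpolation=cv2.INTER_CUBIC))
def bars(p,d,K,T,z=0.018,amin=60):
    hsv=cv2.cvtColor(p,cv2.COLOR_RGB2HSV); m=((hsv[...,0]>12)&(hsv[...,0]<30)&(hsv[...,1]>150)&(hsv[...,2]>120)).astype(np.uint8)
    m=cv2.morphologyEx(m,cv2.MORPH_CLOSE,np.ones((5,5)))
    n,l,st,c=cv2.connectedComponentsWithStats(m)
    out=[]
    for i in range(1,n):
        if st[i,4]<amin: continue
        v,u=np.nonzero(l==i); W=onplane(np.c_[u,v],z,K,T)[:,:2]
        (cx,cy),(w,h),a=cv2.minAreaRect((W*1000).astype(np.float32))
        if w<h: w,h,a=h,w,a-90
        out.append((c[i].round(1),st[i,4],round(cx/1000,4),round(cy/1000,4),round(w),round(h),round(a,1)))
    return out
E
python3 - <<'E'
from h import *
p=np.load("top0p.npy");d=np.load("top0d.npy");K,T=cal("top")
for b in bars(p,d,K,T): print(b)
crop(p,100,90,260,250,"c1.png",4); crop(p,250,90,420,260,"c2.png",4)
P=cloud(d,K,T)
for uv in [(215,160),(215,183),(300,200),(280,215),(315,155),(350,239),(365,157),(346,205),(190,160),(243,160),(200,230)]: print(uv,P[uv[1],uv[0]].round(4))
E
```

```text
(array([304.3,  83.2]), np.int32(331), 0.8518, -0.0705, 149, 42, -89.3)
(array([364.9, 156.4]), np.int32(124), 0.6247, -0.2593, 85, 15, -14.8)
(array([291.1, 201.8]), np.int32(1212), 0.4925, -0.039, 137, 136, 77.8)
(array([305.6, 182.7]), np.int32(241), 0.5411, -0.0791, 75, 44, -89.2)
(array([135.2, 201.9]), np.int32(146), 0.4695, 0.4592, 84, 17, 11.5)
(array([345.1, 204.3]), np.int32(164), 0.4712, -0.1984, 106, 12, 0.4)
(array([405. , 204.6]), np.int32(140), 0.4749, -0.3849, 83, 16, -9.4)
(array([377.6, 205. ]), np.int32(91), 0.4725, -0.2998, 58, 15, 24.6)
(215, 160) [0.6023 0.2081 0.0451]
(215, 183) [0.5293 0.2044 0.0617]
(300, 200) [ 0.4849 -0.0585  0.0088]
(280, 215) [0.436  0.004  0.0294]
(315, 155) [ 0.625  -0.1022  0.0297]
(350, 239) [ 0.3657 -0.2138  0.0234]
(365, 157) [ 0.6235 -0.2606  0.0142]
(346, 205) [ 0.4709 -0.201   0.0214]
(190, 160) [0.6007 0.2852 0.0478]
(243, 160) [0.6026 0.1209 0.0527]
(200, 230) [0.3851 0.2542 0.0093]
```

```bash
echo
```

```text
(no output)
```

View pics/c1.png

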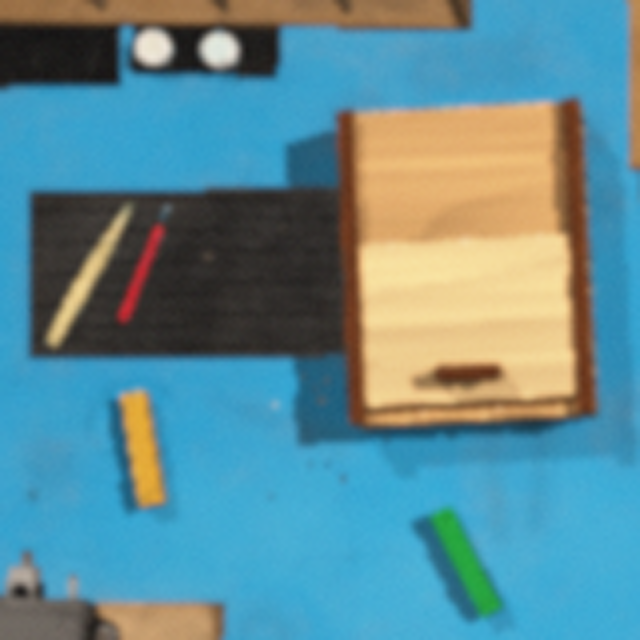

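View pics/c2.png

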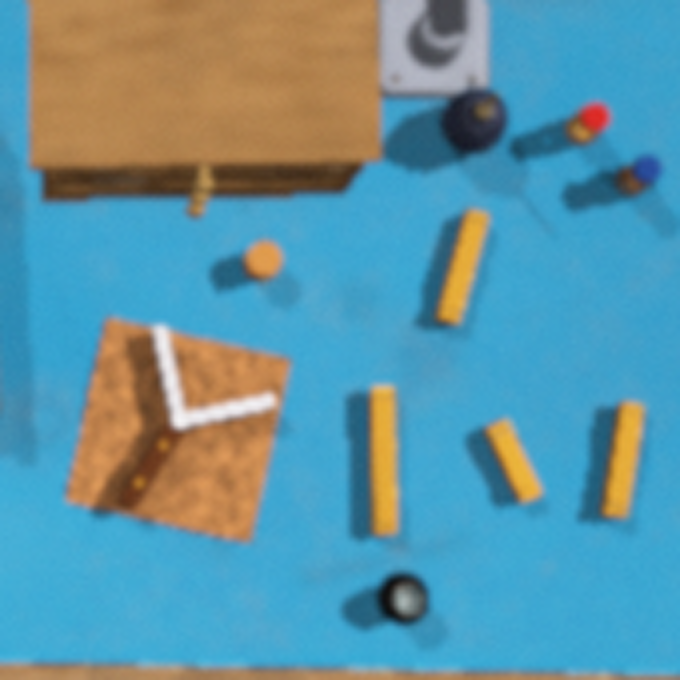

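```bash
python3 - <<'E'
from h import *
d=np.load("top0d.npy");K,T=cal("top");P=cloud(d,K,T)
for uv in [(355,62),(300,67),(200,73),(100,77),(361,95),(361,72),(290,100),(330,85),(130,70),(369,121),(104,245),(150,160),(110,150),(98,285)]: print(uv,P[uv[1],uv[0]].round(3))
E
```

```text
(355, 62) [ 0.755 -0.145  0.511]
(300, 67) [ 0.749 -0.027  0.49 ]
(200, 73) [0.743 0.198 0.459]
(100, 77) [0.739 0.436 0.431]
(361, 95) [ 0.783 -0.223  0.151]
(361, 72) [ 0.738 -0.161  0.495]
(290, 100) [ 0.761 -0.017  0.168]
(330, 85) [ 0.808 -0.132  0.162]
(130, 70) [0.754 0.364 0.44 ]
(369, 121) [ 0.729 -0.265  0.055]
(104, 245) [0.335 0.531 0.082]
(150, 160) [0.605 0.421 0.003]
(110, 150) [ 0.636  0.551 -0.001]
(98, 285) [ 0.188  0.628 -0.156]
```

>>> carry_out(increments=[[0.013,0.03,0,4,-1],[0.03,0.06,0,10,-1],[0.05,0.1,0,18,-1],[0.065,0.145,0,26,-1],[0.08,0.19,0,34,-1],[0.095,0.23,0,42,-1],[0.11,0.27,0,50,-1],[0.13,0.31,0,58,-1],[0.15,0.35,0,66,-1],[0.17,0.39,0,74,-1],[0.19,0.43,0,82,-1],[0.205,0.47,0,90,-1],[0.22,0.505,0,98,-1],[0.235,0.54,0,106,-1],[0.245,0.56,0,114,-1],[0.253,0.575,0,122,-1],[0.258,0.588,0,129,-1],[0.258,0.588,0,129,-1],[0.258,0.588,0,129,-1],[0.258,0.588,0,129,-1]])

```text
time_s: 2.15
tool_pos: [0.4602, -0.0307, 0.4046]
tool_rot: [-180.0, 0.0, 57.0]
force: [-0.6, 0.2, -0.1]
grip_width: 0.0866
```

```bash
python3 - <<'E'
from h import *
p,d,K,T,o=grab("wrist"); cv2.imwrite("pics/w1.png",p[:,:,::-1]); np.save("w1p.npy",p);np.save("w1d.npy",d);np.save("w1T.npy",T)
p,d,K,T,o=grab("top"); cv2.imwrite("pics/t1.png",p[:,:,::-1])
E
```

```text
(no output)
```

View pics/w1.png

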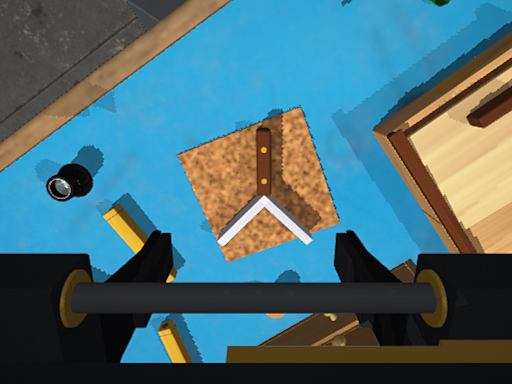

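```bash
python3 - <<'E'
from h import *
p=np.load("w1p.npy");crop(p,170,95,350,265,"w1a.png",4); crop(p,360,40,512,270,"w1b.png",3)
d=np.load("w1d.npy");K,_=cal("wrist",env.get_obs());T=np.load("w1T.npy");P=cloud(d,K,T)
for uv in [(264,150),(264,180),(240,218),(290,222),(200,160),(230,110),(430,150),(385,135),(500,110)]: print(uv,P[uv[1],uv[0]].round(4))
E
```

```text
(264, 150) [ 0.4523 -0.0117  0.0287]
(264, 180) [ 0.4805 -0.0297  0.0279]
(240, 218) [ 0.504  -0.0772  0.0267]
(290, 222) [ 0.5389 -0.0316  0.0279]
(200, 160) [ 0.4262 -0.0818  0.0036]
(230, 110) [ 3.988e-01 -2.150e-02 -1.000e-04]
(430, 150) [0.5398 0.1297 0.0491]
(385, 135) [0.5045 0.1007 0.0402]
(500, 110) [0.5307 0.1906 0.0708]
```

View pics/w1a.png

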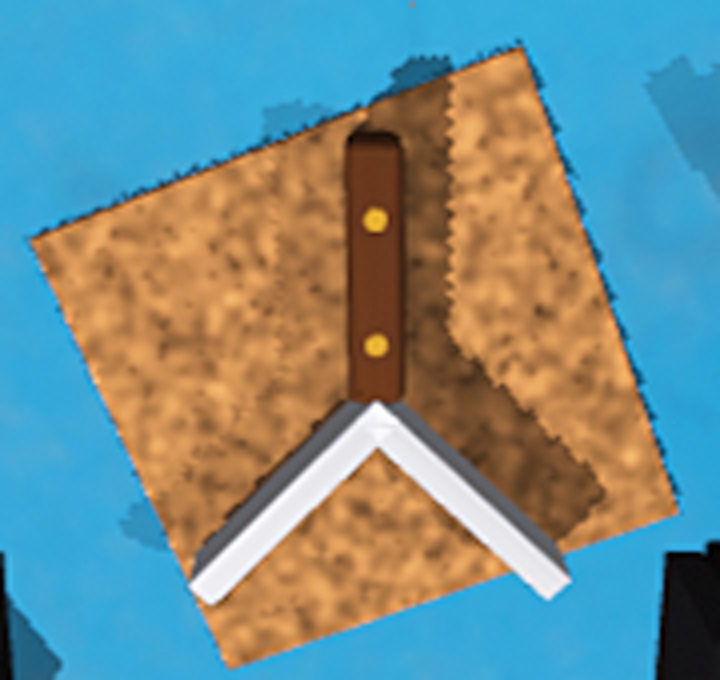

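View pics/w1b.png

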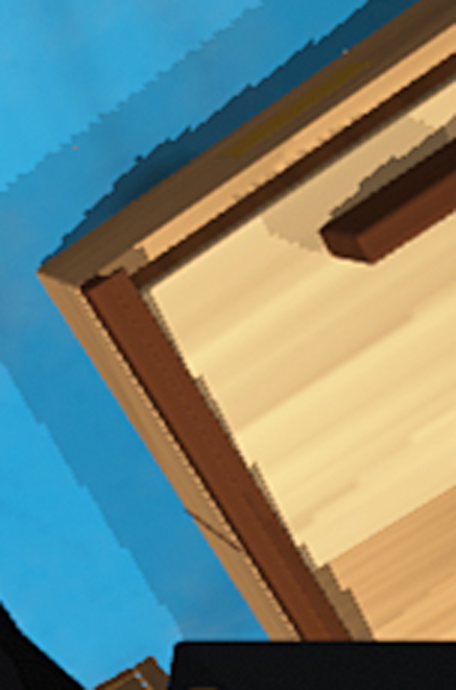

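```bash
python3 - <<'E'
from h import *
K=env.get_calibration("wrist")["K"];T=np.load("w1T.npy")
q=onplane([(264,207),(222.5,246.25),(307,245),(263.75,128),(264,195.5)],0.027,K,T); print(q.round(4))
c=q[0,:2]; 
for a in q[1:,:2]: v=a-c; print(np.hypot(*v).round(4), np.degrees(np.arctan2(v[1],v[0])).round(2))
# square yaw: mean of blade angles
a1=np.degrees(np.arctan2(*(q[1,:2]-c)[::-1]));a2=np.degrees(np.arctan2(*(q[2,:2]-c)[::-1])); yaw=(a1+a2-90)/2
h=np.radians(yaw+225); g=c+0.038*np.array([np.cos(h),np.sin(h)]); print("yaw",yaw,"handle",yaw+225-360,"grip",g)
b=onplane([((42)/3+360,270/3+40)],0,K,T);print("corner0",b)
pad=onplane(np.array([(30,238),(520,48),(678,512),(232,665)])/4+[170,95],0.003,K,T);print(pad.round(4),pad.mean(0))
E
```

```text
[[ 5.075e-01 -4.690e-02  2.700e-02]
 [ 5.224e-01 -1.143e-01  2.700e-02]
 [ 5.752e-01 -3.020e-02  2.700e-02]
 [ 4.327e-01  5.000e-04  2.700e-02]
 [ 4.959e-01 -3.950e-02  2.700e-02]]
0.069 -77.55
0.0697 13.88
0.0886 147.64
0.0137 147.47
yaw -76.83203550990459 handle -211.83203550990459 grip [ 0.47523699 -0.0268738 ]
corner0 [[0.50602716 0.10269307 0.        ]]
[[ 0.4069 -0.0999  0.003 ]
 [ 0.4381  0.0452  0.003 ]
 [ 0.5836  0.0152  0.003 ]
 [ 0.5526 -0.1293  0.003 ]] [ 0.49531814 -0.04218326  0.003     ]
```

>>> carry_out(increments=[[0.005,0.001,-0.03,0.3,-1],[0.015,0.0037,-0.07,0.9,-0.5],[0.015,0.0037,-0.12,0.9,0],[0.015,0.0037,-0.16,0.9,0],[0.015,0.0037,-0.19,0.9,0],[0.015,0.0037,-0.21,0.9,0],[0.015,0.0037,-0.217,0.9,0],[0.015,0.0037,-0.217,0.9,0],[0.015,0.0037,-0.217,0.9,0]], grip_force=40)

```text
time_s: 3.15
tool_pos: [0.476, -0.0263, 0.1886]
tool_rot: [179.9, -0.0, 58.0]
force: [0.1, -0.2, 1.2]
grip_width: 0.0441
```

```bash
python3 - <<'E'
from h import *
p,d,K,T,o=grab("wrist"); cv2.imwrite("pics/w2.png",p[:,:,::-1]); print(o['tool_pos'],o['force'])
E
```

```text
[ 0.47602311 -0.02633754  0.18858579] [ 0.08024945 -0.21505299  1.20436709]
```

View pics/w2.png

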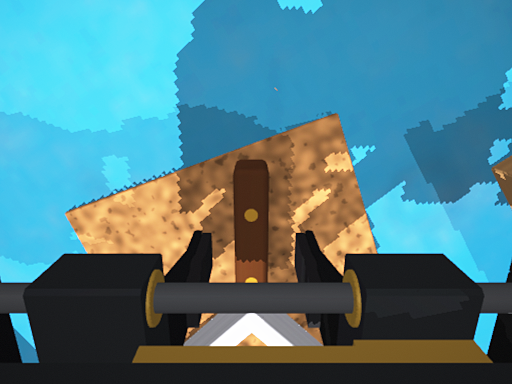

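>>> carry_out(increments=[[0,0,-0.001,0,0.5],[0,0,-0.001,0,1],[0,0,-0.001,0,1],[0,0,-0.001,0,1],[0,0,-0.001,0,1],[0,0,-0.001,0,1],[0,0,0.01,0,1],[0,0,0.03,0,1],[0,0,0.06,0,1],[0,0,0.09,0,1],[0,0,0.12,0,1],[0,0,0.13,0,1],[0,0,0.13,0,1]], grip_force=40)

```text
time_s: 4.5
tool_pos: [0.4759, -0.0258, 0.3191]
tool_rot: [179.8, -0.0, 58.1]
force: [0.7, 0.2, -2.4]
grip_width: 0.0157
```

```bash
python3 - <<'E'
from h import *
p,d,K,T,o=grab("wrist"); cv2.imwrite("pics/w3.png",p[:,:,::-1]); print(o['tool_pos'],o['force'],o['grip_width'])
E
```

```text
[ 0.4759118  -0.02583493  0.31911485] [ 0.71339856  0.23485726 -2.39450399] 0.01569901835144395
```

View pics/w3.png

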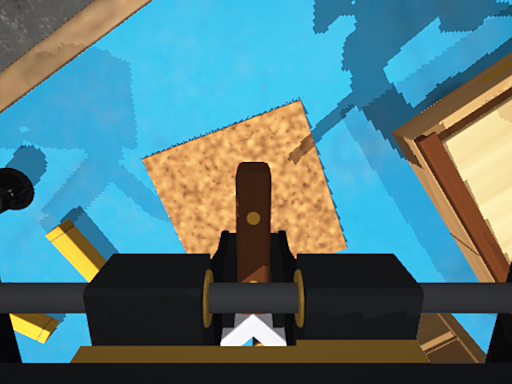

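>>> carry_out(increments=[[0,0.01,0.02,-5,1],[0,0.03,0.05,-12,1],[0,0.06,0.08,-20,1],[0,0.09,0.1,-28,1],[0,0.12,0.1,-36,1],[0,0.15,0.1,-44,1],[0,0.175,0.1,-52,1],[-0.006,0.186,0.1,-58,1],[-0.006,0.186,0.1,-58,1],[-0.006,0.186,0.1,-58,1],[-0.006,0.186,0.1,-58,1]])

```text
time_s: 5.65
tool_pos: [0.4698, 0.1586, 0.4169]
tool_rot: [180.0, 0.1, 0.0]
force: [-0.4, 0.4, -2.1]
grip_width: 0.0154
```

```bash
python3 - <<'E'
from h import *
p,d,K,T,o=grab("wrist"); cv2.imwrite("pics/w4.png",p[:,:,::-1]); print(o['tool_pos'],o['tool_rot'],o['force'],o['grip_width'])
np.save("w4p.npy",p);np.save("w4d.npy",d);np.save("w4T.npy",T)
E
```

```text
[0.46978331 0.15860429 0.41688933] [1.79964977e+02 7.80294041e-02 4.28017748e-02] [-0.41612224  0.39847905 -2.06980153] 0.015423567982802132
```

View pics/w4.png

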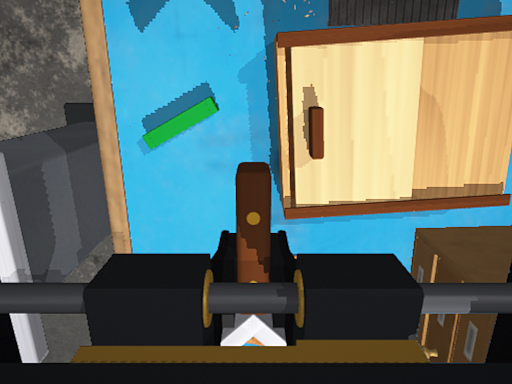

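```bash
python3 - <<'E'
from h import *
p=np.load("w4p.npy");
a=p[15:75,255:345];b=p[190:230,255:345]
im=np.vstack([a,b]);cv2.imwrite("pics/w4c.png",cv2.resize(im[:,:,::-1],None,fx=6,fy=6,interpolation=cv2.INTER_CUBIC))
d=np.load("w4d.npy");K=env.get_calibration("wrist")["K"];T=np.load("w4T.npy");P=cloud(d,K,T)
for uv in [(278,100),(282,150),(285,100),(290,100),(290,150),(276,40),(300,34),(300,210)]: print(uv,P[uv[1],uv[0]].round(4))
E
```

```text
(278, 100) [0.4954 0.2261 0.0264]
(282, 150) [0.4997 0.1754 0.0417]
(285, 100) [0.5013 0.2269 0.0429]
(290, 100) [0.5103 0.2251 0.0053]
(290, 150) [0.5123 0.1683 0.0048]
(276, 40) [0.4914 0.2834 0.0371]
(300, 34) [0.5127 0.2869 0.0525]
(300, 210) [0.5202 0.1112 0.0526]
```

View pics/w4c.png

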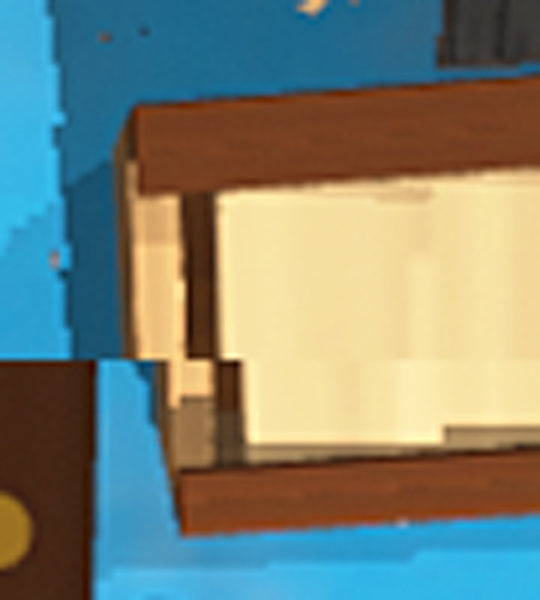

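```bash
python3 - <<'E'
from h import *
p=np.load("w4p.npy");
K=env.get_calibration("wrist")["K"];T=np.load("w4T.npy")
f=onplane([(277.2,73.3),(276.3,42.5),(283,193.3),(285,208.3)],0.042,K,T);print(f.round(4))
l=onplane([(278.3,32.5),(345,27.5)],0.053,K,T);r=onplane([(285.5,218.8),(345,215.8)],0.053,K,T);print(l.round(4),r.round(4))
# rails along longer range: find edges by gradient
g=cv2.cvtColor(p,cv2.COLOR_RGB2HSV)
red=((g[...,0]<14)&(g[...,1]>100)&(g[...,2]>60)).astype(np.uint8)
for u in [290,310,330,350,370,390,410,430,450,470,490,505]:
    v=np.nonzero(red[:240,u])[0]
    a=v[v<60]; b=v[v>180]
    print(u,a.min() if len(a) else None,b.max() if len(b) else None, onplane([(u,a.min())],.053,K,T)[0,:2].round(4) if len(a) else '', onplane([(u,b.max()+1)],.053,K,T)[0,:2].round(4) if len(b) else '')
E
```

```text
[[0.4929 0.2525 0.042 ]
 [0.4914 0.2807 0.042 ]
 [0.5021 0.1269 0.042 ]
 [0.5048 0.1092 0.042 ]]
[[0.4924 0.2881 0.053 ]
 [0.5541 0.2923 0.053 ]] [[0.5046 0.101  0.053 ]
 [0.5698 0.1046 0.053 ]]
290 32 218 [0.5033 0.2885] [0.5096 0.1007]
310 30 216 [0.5218 0.2902] [0.5315 0.1031]
330 29 215 [0.5403 0.291 ] [0.5534 0.1043]
350 27 214 [0.5587 0.2927] [0.5752 0.1055]
370 26 213 [0.5772 0.2936] [0.597  0.1067]
390 24 211 [0.5954 0.2952] [0.6186 0.1091]
410 22 210 [0.6137 0.2969] [0.6403 0.1102]
430 21 209 [0.632  0.2977] [0.6619 0.1114]
450 20 208 [0.6502 0.2985] [0.6835 0.1126]
470 18 206 [0.6683 0.3002] [0.7048 0.1149]
490 17 205 [0.6865 0.301 ] [0.7263 0.1161]
505 16 204 [0.7    0.3018] [0.7423 0.1173]
```

>>> carry_out(increments=[[0,0.01,0,5,1],[-0.005,0.04,0,12,1],[-0.01,0.07,0,20,1],[-0.015,0.1,0,28,1],[-0.02,0.13,0,36,1],[-0.026,0.155,0,44,1],[-0.026,0.172,-0.02,49,1],[-0.026,0.172,-0.06,49,1],[-0.026,0.172,-0.1,49,1],[-0.026,0.172,-0.14,49,1],[-0.026,0.172,-0.175,49,1],[-0.026,0.172,-0.2,49,1],[-0.026,0.172,-0.215,49,1],[-0.026,0.172,-0.223,49,1],[-0.026,0.172,-0.223,49,1],[-0.026,0.172,-0.223,49,1]])

```text
time_s: 7.3
tool_pos: [0.4441, 0.3324, 0.1959]
tool_rot: [180.0, -0.1, 49.0]
force: [-0.3, 0.2, -1.6]
grip_width: 0.0159
```

```bash
python3 - <<'E'
from h import *
p,d,K,T,o=grab("wrist"); cv2.imwrite("pics/w5.png",p[:,:,::-1]); print(o['tool_pos'],o['tool_rot'],o['force'],o['wrist_torque'],o['grip_width'])
p,d,K,T,o=grab("top"); crop(p,150,100,280,240,"t5.png",5)
p,d,K,T,o=grab("side"); crop(p,160,120,360,300,"s5.png",4)
E
```

```text
[0.4441019  0.33239102 0.19591698] [ 1.79966106e+02 -1.10098911e-01  4.90394734e+01] [-0.27231768  0.18863646 -1.57838169] [ 0.04208727 -0.11171829 -0.0261981 ] 0.015868419032093645
```

View pics/w5.png

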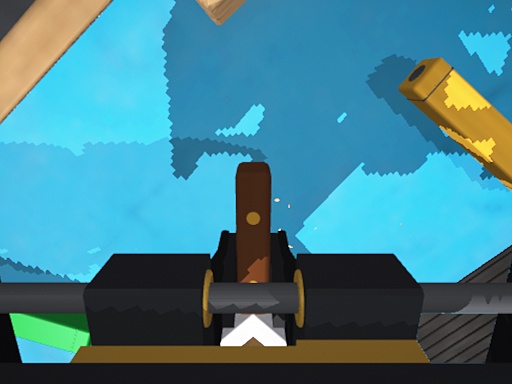

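View pics/t5.png

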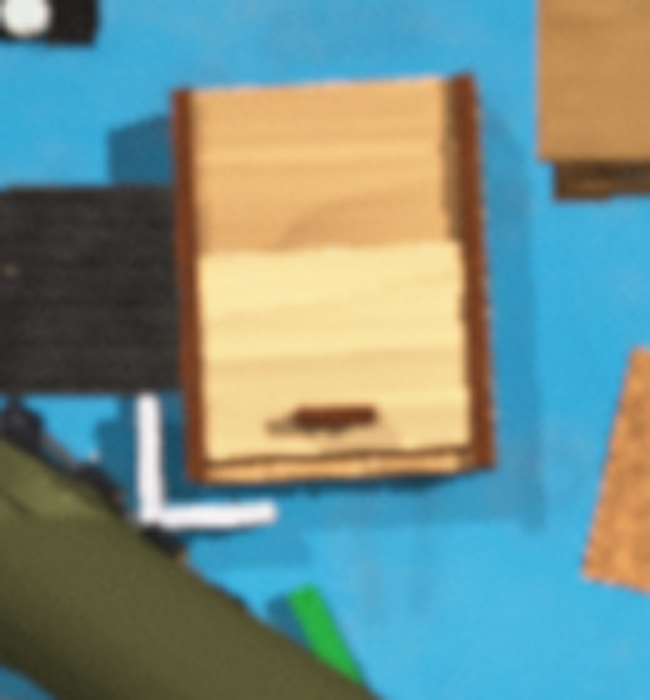

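>>> carry_out(increments=[[0.004,-0.004,-0.001,0,1],[0.008,-0.008,-0.001,0,1],[0.011,-0.011,-0.001,0,1],[0.014,-0.014,-0.001,0,1],[0.015,-0.015,-0.001,0,1],[0.015,-0.015,-0.001,0,1]])

```text
time_s: 8.05
tool_pos: [0.4587, 0.3167, 0.1937]
tool_rot: [-180.0, 0.0, 49.0]
force: [0.3, 0.4, -1.9]
grip_width: 0.0154
```

```bash
python3 - <<'E'
from h import *
o=env.get_obs(); print(o['tool_pos'],o['force'],o['wrist_torque'])
p,d,K,T,o=grab("top"); crop(p,160,160,230,230,"t6.png",9)
E
```

```text
[0.45873072 0.31672955 0.19374298] [ 0.27008573  0.39310999 -1.86789282] [ 0.06708906 -0.12589693  0.0154138 ]
```

View pics/t6.png

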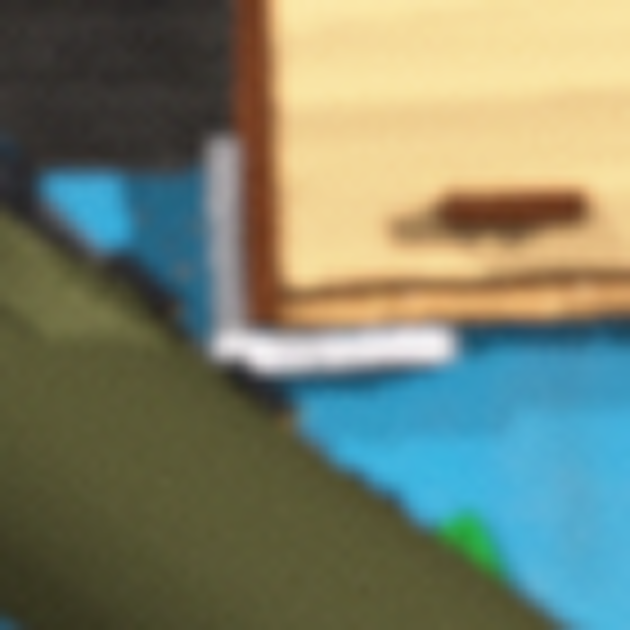

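>>> carry_out(increments=[[0.001,-0.001,0,0,1],[0.002,-0.002,0,0,1],[0.002,-0.002,0,0,1]])

```text
time_s: 8.4
tool_pos: [0.4606, 0.3149, 0.1938]
tool_rot: [180.0, -0.0, 49.0]
force: [0.1, -0.8, -1.9]
grip_width: 0.0156
```

>>> carry_out(increments=[[0.0007,-0.0007,0,0,1],[0.0015,-0.0015,0,0,1],[0.0015,-0.0015,0,0,1]])

```text
time_s: 8.7
tool_pos: [0.4619, 0.3137, 0.1938]
tool_rot: [-180.0, -0.0, 49.1]
force: [-0.3, 0.4, -2.8]
grip_width: 0.0154
```

>>> carry_out(increments=[[0.0007,-0.0007,0,0,1],[0.0015,-0.0015,0,0,1],[0.0015,-0.0015,0,0,1]])

```text
time_s: 9.0
tool_pos: [0.4624, 0.3133, 0.1939]
tool_rot: [-179.9, -0.0, 49.1]
force: [-2.2, 5.0, -2.4]
grip_width: 0.0156
```

>>> carry_out(increments=[[0.0008,-0.0003,0,0,1],[0.0015,-0.0005,0,0,1],[0.0015,-0.0005,0,0,1],[0.0015,-0.0005,0,0,1]])

```text
time_s: 9.4
tool_pos: [0.463, 0.3134, 0.1938]
tool_rot: [-179.8, 0.0, 49.2]
force: [-6.5, 4.3, -1.0]
grip_width: 0.0152
```

```bash
python3 - <<'E'
from h import *
o=env.get_obs(); print(o['tool_pos'],o['force'],o['wrist_torque'],o['tool_rot'])
p,d,K,T,o=grab("top"); crop(p,160,160,230,230,"t7.png",9)
E
```

```text
[0.46296717 0.31335987 0.19382439] [-6.47429741  4.2980425  -0.98431561] [ 1.00378089  1.07035253 -0.1328465 ] [-1.79776009e+02  1.10976191e-02  4.91563147e+01]
```

View pics/t7.png

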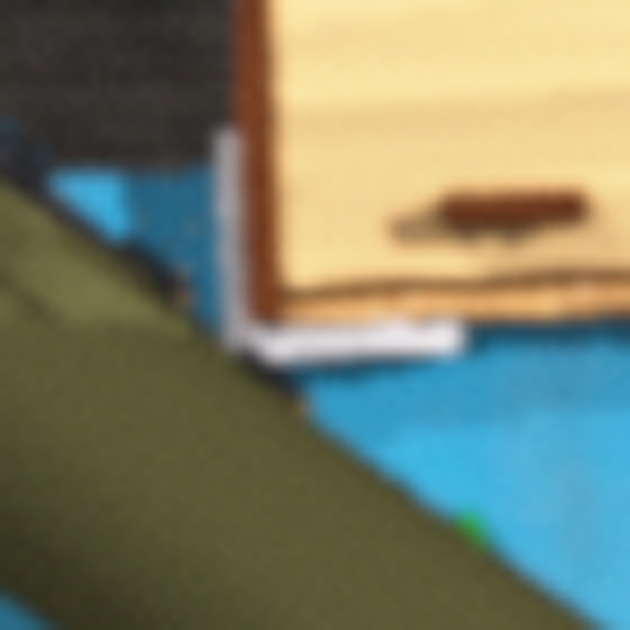

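>>> carry_out(increments=[[0.0005,-0.0005,0,0,1],[0.001,-0.001,0,0,1],[0.001,-0.001,0,0,1],[0.001,-0.001,0,0,1],[0.001,-0.001,0,0,1],[0.001,-0.001,0,0,1],[0.001,-0.001,0,0,1],[0.001,-0.001,0,0,1],[0.001,-0.001,0,0,1],[0.001,-0.001,0,0,1],[0.001,-0.001,0,0,1],[0.001,-0.001,0,0,1]])

```text
time_s: 10.65
tool_pos: [0.4632, 0.3131, 0.1938]
tool_rot: [-179.7, 0.0, 49.2]
force: [-8.2, 6.2, -0.8]
grip_width: 0.016
```

```bash
python3 - <<'E'
from h import *
o=env.get_obs(); print(o['tool_pos'],o['force'],o['wrist_torque'],o['tool_rot'],o['grip_width'])
E
```

```text
[0.46317928 0.31314292 0.193839  ] [-8.20088828  6.20592797 -0.80996938] [ 1.27605962  1.38660928 -0.09658741] [-1.79681242e+02  5.04179473e-03  4.91970336e+01] 0.015962702474474264
```

>>> carry_out(increments=[[-0.008,0.006,0,0,1],[-0.018,0.016,0.005,0,1],[-0.022,0.02,0.03,0,1],[-0.022,0.02,0.07,0,1],[-0.022,0.01,0.1,5,1],[-0.022,-0.01,0.11,12,1],[-0.022,-0.04,0.11,20,1],[-0.022,-0.07,0.11,28,1],[-0.022,-0.1,0.11,36,1],[-0.022,-0.13,0.11,44,1],[-0.018,-0.16,0.11,52,1],[-0.014,-0.19,0.11,60,1],[-0.01,-0.22,0.11,68,1],[-0.006,-0.245,0.11,76,1],[-0.003,-0.258,0.11,84,1],[-0.003,-0.258,0.11,90,1],[-0.003,-0.258,0.11,90,1],[-0.003,-0.258,0.11,90,1]])

```text
time_s: 12.45
tool_pos: [0.4628, 0.0532, 0.3039]
tool_rot: [-180.0, 0.0, 139.0]
force: [0.2, -0.0, -2.2]
grip_width: 0.0158
```

```bash
python3 - <<'E'
from h import *
p,d,K,T,o=grab("wrist"); cv2.imwrite("pics/w8.png",p[:,:,::-1]); print(o['tool_pos'],o['tool_rot'],o['force'],o['wrist_torque'],o['grip_width'])
p,d,K,T,o=grab("top"); crop(p,180,130,320,250,"t8.png",5)
E
```

```text
[0.46275335 0.05315663 0.30390814] [-1.79969195e+02  3.45980291e-02  1.38953583e+02] [ 0.20375111 -0.04233175 -2.17472195] [ 0.1345878  -0.14090943  0.00611469] 0.015786323852226752
```

View pics/w8.png

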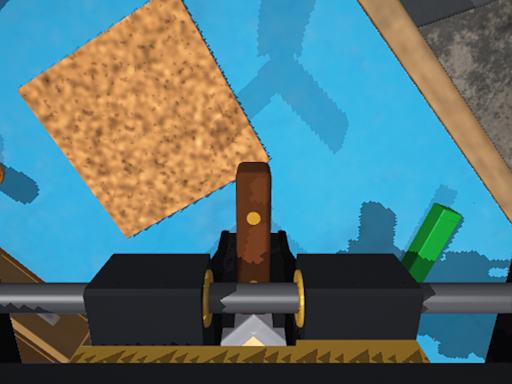

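View pics/t8.png

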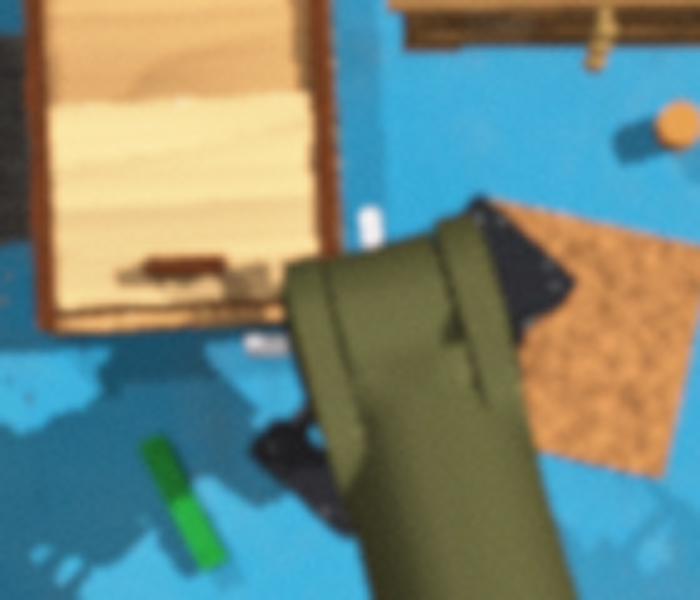

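>>> carry_out(increments=[[0,0,-0.03,0,1],[0,0,-0.06,0,1],[0,0,-0.085,0,1],[0,0,-0.1,0,1],[0,0,-0.11,0,1],[0,0,-0.11,0,1],[0.003,0.003,-0.11,0,1],[0.006,0.006,-0.11,0,1],[0.009,0.009,-0.11,0,1],[0.012,0.012,-0.11,0,1],[0.014,0.014,-0.11,0,1],[0.014,0.014,-0.11,0,1]])

```text
time_s: 13.75
tool_pos: [0.4773, 0.067, 0.194]
tool_rot: [180.0, 0.0, 139.1]
force: [1.0, -0.4, -1.8]
grip_width: 0.0155
```

>>> carry_out(increments=[[0.0007,0.0007,0,0,1],[0.0015,0.0015,0,0,1],[0.0015,0.0015,0,0,1]])

```text
time_s: 14.05
tool_pos: [0.4785, 0.068, 0.1938]
tool_rot: [180.0, -0.0, 139.1]
force: [-0.5, -0.2, -1.4]
grip_width: 0.016
```

>>> carry_out(increments=[[0.0007,0.0007,0,0,1],[0.0015,0.0015,0,0,1],[0.0015,0.0015,0,0,1]])

```text
time_s: 14.35
tool_pos: [0.4796, 0.0694, 0.1936]
tool_rot: [-179.9, -0.0, 139.1]
force: [-1.7, -1.1, -0.5]
grip_width: 0.0157
```

>>> carry_out(increments=[[0.0007,0.0007,0,0,1],[0.0015,0.0015,0,0,1],[0.0015,0.0015,0,0,1]])

```text
time_s: 14.65
tool_pos: [0.4802, 0.0703, 0.193]
tool_rot: [-179.7, -0.1, 139.0]
force: [-5.7, -4.1, -0.3]
grip_width: 0.0161
```

```bash
python3 - <<'E'
from h import *
p,d,K,T,o=grab("top"); crop(p,200,150,290,220,"t9.png",8);print(o['tool_pos'],o['force'],o['wrist_torque'])
E
```

```text
[0.48021581 0.07027423 0.19304397] [-5.67657352 -4.09189665 -0.27676039] [-0.522079    0.97188666  0.12630065]
```

View pics/t9.png

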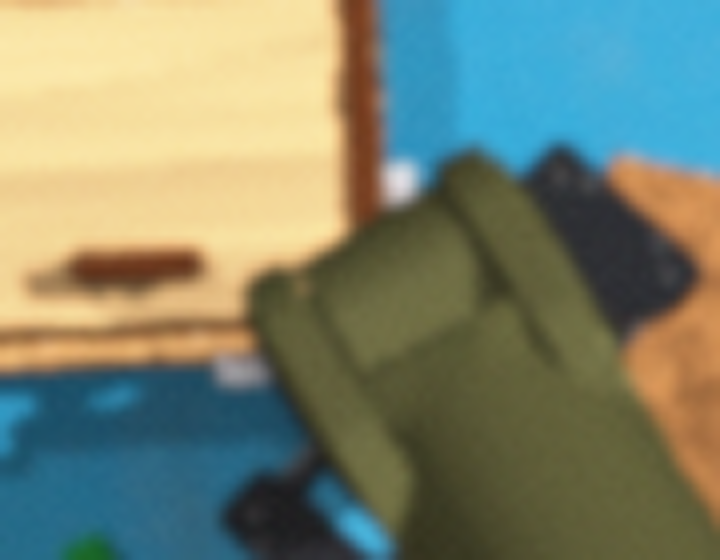

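>>> carry_out(increments=[[0.0005,0.0007,0,0,1],[0.001,0.0015,0,0,1],[0.001,0.0015,0,0,1],[0.001,0.0015,0,0,1],[0.001,0.0015,0,0,1],[0.001,0.0015,0,0,1],[0.001,0.0015,0,0,1],[0.001,0.0015,0,0,1],[0.001,0.0015,0,0,1],[0.001,0.0015,0,0,1],[0.001,0.0015,0,0,1],[0.001,0.0015,0,0,1]])

```text
time_s: 15.9
tool_pos: [0.4805, 0.0712, 0.1926]
tool_rot: [-179.6, -0.1, 139.0]
force: [-7.2, -5.2, -0.2]
grip_width: 0.0156
```

```bash
python3 - <<'E'
from h import *
p,d,K,T,o=grab("wrist"); cv2.imwrite("pics/w9.png",p[:,:,::-1]); print(o['tool_pos'],o['tool_rot'],o['force'],o['wrist_torque'],o['grip_width'])
p,d,K,T,o=grab("side"); crop(p,200,140,360,260,"s9.png",5)
E
```

```text
[0.48053909 0.07124752 0.19262451] [-1.79592934e+02 -1.47759786e-01  1.39029233e+02] [-7.2305479  -5.15021525 -0.20378594] [-0.75200423  1.38147616  0.14051065] 0.015617778511929971
```

View pics/s9.png

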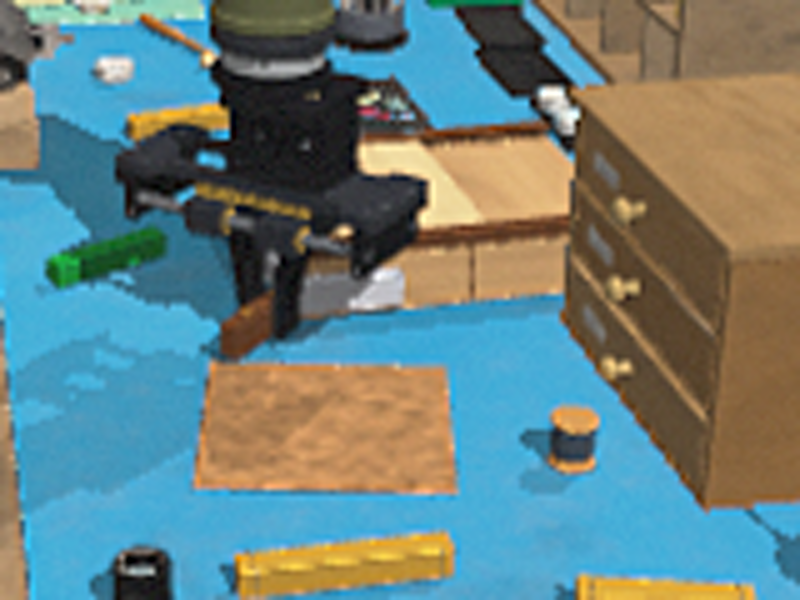

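View pics/w9.png

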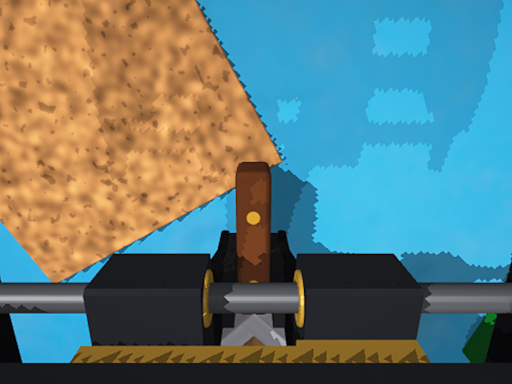

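>>> carry_out(increments=[[0,0.0007,0,0,1],[-0.0005,0.0015,0,0,1],[-0.001,0.002,0,0,1],[-0.001,0.002,0,0,1],[-0.001,0.002,0,0,1]])

```text
time_s: 16.5
tool_pos: [0.4801, 0.0719, 0.1926]
tool_rot: [-179.6, -0.0, 139.0]
force: [-4.3, -7.8, -2.6]
grip_width: 0.0158
```

```bash
python3 - <<'E'
from h import *
o=env.get_obs();print(o['tool_pos'],o['tool_rot'],o['force'],o['wrist_torque'],o['grip_width'])
E
```

```text
[0.48013332 0.07185219 0.19256588] [-1.79553724e+02 -2.72148840e-02  1.38951764e+02] [-4.34580863 -7.84680289 -2.5868093 ] [-1.46621885  0.95356289  0.07632168] 0.01583576009226748
```

>>> carry_out(increments=[[0.0007,0.0002,0,0,1],[0.0015,0.0005,0,0,1],[0.0015,0.0005,0,0,1],[0.0015,0.0005,0,0,1],[0.0015,0.0005,0,0,1],[0.0015,0.0005,0,0,1],[0.0015,0.0005,0,0,1],[0.0015,0.0005,0,0,1],[0.0015,0.0005,0,0,1],[0.0015,0.0005,0,0,1]])

```text
time_s: 17.5
tool_pos: [0.4807, 0.0722, 0.1924]
tool_rot: [-179.4, -0.1, 138.9]
force: [-9.9, -9.2, 3.7]
grip_width: 0.0158
```

```bash
python3 - <<'E'
from h import *
o=env.get_obs();print(o['tool_pos'],o['tool_rot'],o['force'],o['wrist_torque'],o['grip_width'])
E
```

```text
[0.48073161 0.07215376 0.19242531] [-1.79364694e+02 -1.08381581e-01  1.38947046e+02] [-9.87053946 -9.2110893   3.7182553 ] [-1.66095519  1.71750109  0.06330275] 0.015750960052708055
```

>>> carry_out(increments=[[-0.006,-0.006,0,0,1],[-0.015,-0.015,0.002,0,1],[-0.024,-0.028,0.02,0,1],[-0.024,-0.035,0.05,-5,1],[-0.02,-0.05,0.08,-13,1],[-0.018,-0.07,0.08,-21,1],[-0.015,-0.085,0.08,-29,1],[-0.01,-0.1,0.08,-37,1],[-0.007,-0.102,0.08,-45,1],[-0.007,-0.102,0.08,-53,1],[-0.007,-0.102,0.08,-61,1],[-0.007,-0.102,0.08,-69,1],[-0.007,-0.102,0.08,-77,1],[-0.007,-0.102,0.07,-81,1],[-0.007,-0.102,0.04,-81,1],[-0.007,-0.102,0.015,-81,1],[-0.007,-0.102,0.005,-81,1],[-0.007,-0.102,0.005,-81,1]])

```text
time_s: 19.3
tool_pos: [0.4756, -0.0266, 0.1979]
tool_rot: [-179.9, -0.0, 58.1]
force: [0.4, 0.2, -1.3]
grip_width: 0.0158
```

```bash
python3 - <<'E'
from h import *
p,d,K,T,o=grab("wrist"); cv2.imwrite("pics/w10.png",p[:,:,::-1]); print(o['tool_pos'],o['tool_rot'],o['force'],o['wrist_torque'],o['grip_width'])
p,d,K,T,o=grab("side"); crop(p,200,190,320,260,"s10.png",6)
E
```

```text
[ 0.47556631 -0.02655569  0.19790439] [-1.79874705e+02 -3.67562566e-02  5.80994026e+01] [ 0.39719344  0.24452676 -1.31015267] [ 0.07694699 -0.13220812  0.00754748] 0.015750989713296137
```

View pics/w10.png

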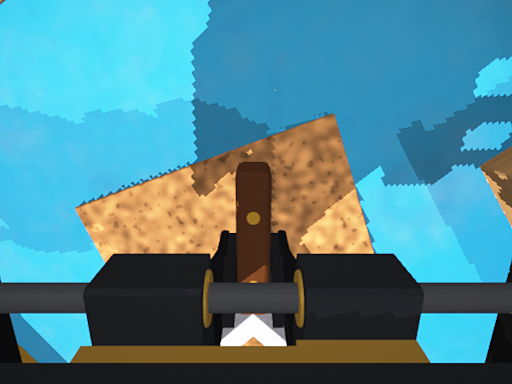

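View pics/s10.png

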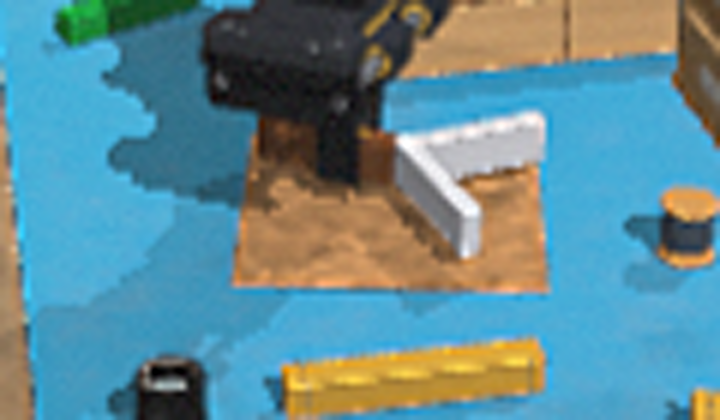

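>>> carry_out(increments=[[0,0,-0.004,0,1],[0,0,-0.007,0,1],[0,0,-0.0085,0,1],[0,0,-0.0095,0,1],[0,0,-0.0095,0,1]])

```text
time_s: 19.9
tool_pos: [0.4759, -0.027, 0.1892]
tool_rot: [-180.0, -0.0, 58.1]
force: [1.0, -0.1, -1.3]
grip_width: 0.0156
```

Then release and rise straight up.

>>> carry_out(increments=[[0,0,-0.0005,0,0.8],[0,0,-0.0005,0,0.4],[0,0,-0.0005,0,0.1],[0,0,-0.0005,0,0.1],[0,0,-0.0005,0,0.1],[0,0,0.005,0,0.1],[0,0,0.03,0,0.1],[0,0,0.07,0,0.1],[0,0,0.11,0,0],[0,0,0.15,0,0],[0,0,0.19,0,0],[0,0,0.2,0,0],[0,0,0.2,0,0]])

```text
time_s: 21.2
tool_pos: [0.4765, -0.0267, 0.391]
tool_rot: [179.8, -0.0, 58.0]
force: [-0.3, 0.5, -0.2]
grip_width: 0.044
```

```bash
python3 - <<'E'
from h import *
p,d,K,T,o=grab("wrist"); cv2.imwrite("pics/w11.png",p[:,:,::-1]); print(o['tool_pos'],o['tool_rot'],o['force'],o['wrist_torque'],o['grip_width'])
P=cloud(d,K,T)
p,d,K,T,o=grab("side"); crop(p,200,190,320,260,"s11.png",6)
E
```

```text
[ 0.47651096 -0.02669034  0.39104969] [ 1.79760433e+02 -6.23985377e-04  5.80395312e+01] [-0.27310091  0.46948451 -0.19921927] [ 0.05495516 -0.1213466  -0.02946319] 0.043965280400820414
```

View pics/w11.png

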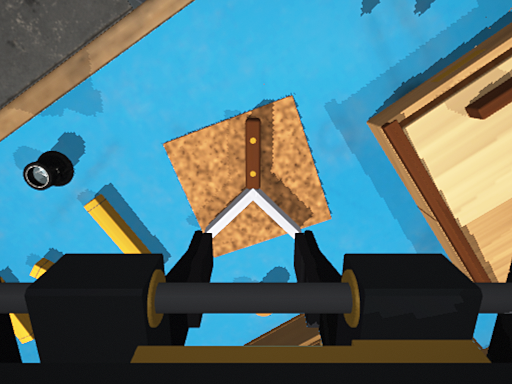

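View pics/s11.png

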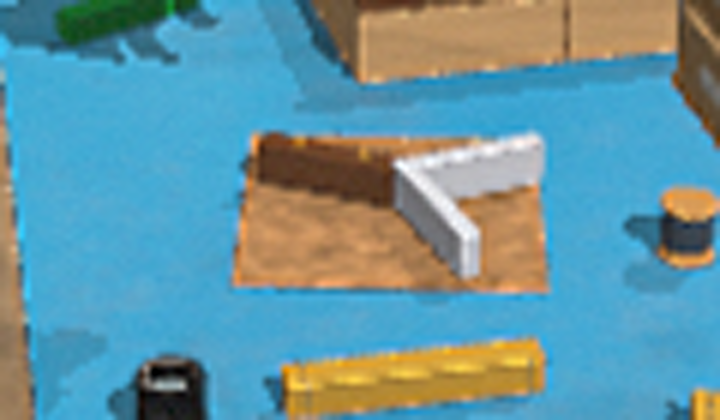

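```bash
python3 - <<'E'
from h import *
p=np.load("w4p.npy");K=env.get_calibration("wrist")["K"];T=np.load("w4T.npy")
crop(p,295,80,335,180,"w4h.png",6)
print(onplane([(309,107),(322,107),(311,159),(324,159),(316,133)],.071,K,T).round(4))
E
```

```text
[[0.5216 0.2219 0.071 ]
 [0.5338 0.2219 0.071 ]
 [0.5261 0.1721 0.071 ]
 [0.5389 0.1721 0.071 ]
 [0.5295 0.1976 0.071 ]]
```

View pics/w4h.png

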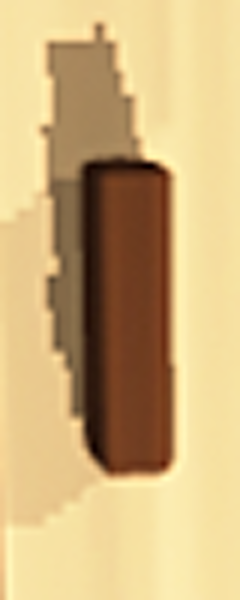

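>>> carry_out(increments=[[0.005,0.01,0,-5,0],[0.01,0.04,0,-12,0],[0.02,0.08,0,-20,0],[0.03,0.12,0,-28,0],[0.04,0.16,0,-36,0],[0.05,0.19,0,-44,0],[0.0545,0.215,0,-51,0],[0.0545,0.2237,-0.03,-54,0],[0.0545,0.2237,-0.07,-54,0],[0.0545,0.2237,-0.11,-54,0],[0.0545,0.2237,-0.14,-54,0],[0.0545,0.2237,-0.155,-54,0],[0.0545,0.2237,-0.155,-54,0]])

```text
time_s: 22.6
tool_pos: [0.5307, 0.1969, 0.2331]
tool_rot: [-180.0, 0.1, 4.1]
force: [-0.6, 0.4, 0.3]
grip_width: 0.0437
```

```bash
python3 - <<'E'
from h import *
p,d,K,T,o=grab("wrist"); cv2.imwrite("pics/w12.png",p[:,:,::-1]); print(o['tool_pos'],o['tool_rot'],o['force'],o['wrist_torque'],o['grip_width'])
E
```

```text
[0.53069877 0.19685191 0.23313467] [-1.79987751e+02  5.58004214e-02  4.09190908e+00] [-0.60038329  0.37989436  0.29817329] [ 1.11780503e-04 -1.21565647e-01  1.31642673e-02] 0.04365352045304908
```

View pics/w12.png

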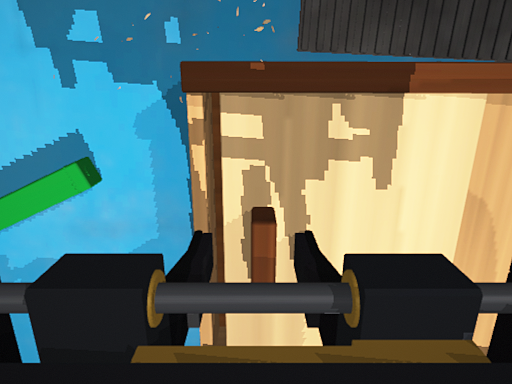

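>>> carry_out(increments=[[0,0,0.002,0,0.5],[0,0,0.002,0,1],[0,0,0.002,0,1],[0,0,0.002,0,1],[0,0,0.002,0,1],[0.006,0.0004,0.002,0,1],[0.016,0.0011,0.002,0,1],[0.028,0.002,0.002,0,1],[0.04,0.0028,0.002,0,1],[0.052,0.0036,0.002,0,1],[0.064,0.0045,0.002,0,1],[0.076,0.0053,0.002,0,1],[0.088,0.0062,0.002,0,1],[0.096,0.0067,0.002,0,1],[0.102,0.0071,0.002,0,1],[0.106,0.0074,0.002,0,1],[0.106,0.0074,0.002,0,1]], grip_force=20)

```text
time_s: 24.35
tool_pos: [0.6365, 0.2041, 0.2364]
tool_rot: [180.0, 0.1, 4.1]
force: [-3.1, -1.3, 5.4]
grip_width: 0.0119
```

>>> carry_out(increments=[[0.0015,0.0001,0,0,1],[0.003,0.0002,0,0,1],[0.003,0.0002,0,0,1]])

```text
time_s: 24.65
tool_pos: [0.6374, 0.2045, 0.2363]
tool_rot: [179.9, 0.4, 4.1]
force: [-10.4, -3.8, 10.2]
grip_width: 0.0115
```

```bash
python3 - <<'E'
from h import *
p,d,K,T,o=grab("wrist"); cv2.imwrite("pics/w13.png",p[:,:,::-1]); print(o['tool_pos'],o['tool_rot'],o['force'],o['wrist_torque'],o['grip_width'])
p,d,K,T,o=grab("top"); cv2.imwrite("pics/t13.png",p[:,:,::-1])
for b in bars(p,d,K,T): print(b)
E
```

```text
[0.63743062 0.20447784 0.23634135] [179.86215138   0.38430973   4.09712731] [-10.36208009  -3.78535281  10.18123651] [-0.77569887  2.02929474 -0.03643488] 0.011547332993426095
(array([303.4,  82.6]), np.int32(174), 0.8559, -0.0727, 131, 25, 81.5)
(array([364.9, 156.4]), np.int32(123), 0.6247, -0.2593, 85, 14, -15.5)
(array([206.2, 183.3]), np.int32(526), 0.5486, 0.2312, 117, 90, -83.5)
(array([297.4, 191.5]), np.int32(865), 0.4995, -0.0409, 135, 121, 77.5)
(array([135.2, 201.7]), np.int32(143), 0.47, 0.4593, 84, 17, 11.4)
(array([345.1, 204.2]), np.int32(163), 0.4712, -0.1984, 106, 12, 0.4)
(array([405. , 204.5]), np.int32(136), 0.4759, -0.3848, 81, 16, -9.4)
(array([377.6, 205. ]), np.int32(90), 0.4725, -0.2998, 58, 15, 24.6)
```

View pics/w13.png

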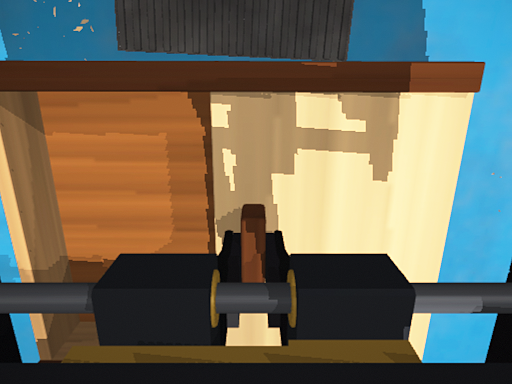

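View pics/t13.png

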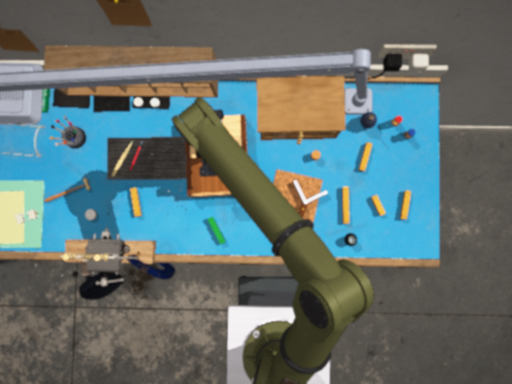

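>>> carry_out(increments=[[-0.003,0,0,0,0.7],[-0.003,0,0,0,0.2],[-0.003,0,0,0,0],[-0.003,0,0.01,0,0],[-0.003,0,0.04,0,0],[-0.01,0.02,0.08,5,0],[-0.02,0.05,0.11,13,0],[-0.035,0.08,0.124,21,0],[-0.05,0.11,0.124,29,0],[-0.065,0.14,0.124,37,0],[-0.08,0.17,0.124,45,0],[-0.1,0.2,0.124,53,0],[-0.12,0.225,0.124,61,0],[-0.134,0.245,0.124,69,0],[-0.134,0.251,0.124,77,0],[-0.134,0.251,0.124,85,0],[-0.134,0.251,0.124,93,0],[-0.134,0.251,0.124,97,0],[-0.134,0.251,0.124,97,0]])

```text
time_s: 26.65
tool_pos: [0.5058, 0.4553, 0.3607]
tool_rot: [180.0, -0.1, 101.0]
force: [-0.8, -1.1, 0.3]
grip_width: 0.0438
```

```bash
python3 - <<'E'
from h import *
p,d,K,T,o=grab("wrist"); cv2.imwrite("pics/w14.png",p[:,:,::-1]); print(o['tool_pos'],o['tool_rot'],o['force'],o['wrist_torque'],o['grip_width'])
for b in bars(p,d,K,T,amin=400): print(b)
np.save("w14p.npy",p);np.save("w14d.npy",d);np.save("w14T.npy",T)
E
```

```text
[0.50583685 0.45530986 0.36066006] [ 1.79997765e+02 -5.27874890e-02  1.01032149e+02] [-0.76440663 -1.0680344   0.28308304] [ 0.06462364 -0.11544247 -0.01499589] 0.04381699966783595
(array([262.1, 135.6]), np.int32(1651), 0.4705, 0.458, 89, 17, 11.9)
(array([ 24.8, 175. ]), np.int32(4283), 0.5522, 0.2329, 89, 53, 3.4)
(array([466.3, 203.4]), np.int32(638), 0.5002, 0.6657, 109, 9, -66.6)
```

View pics/w14.png

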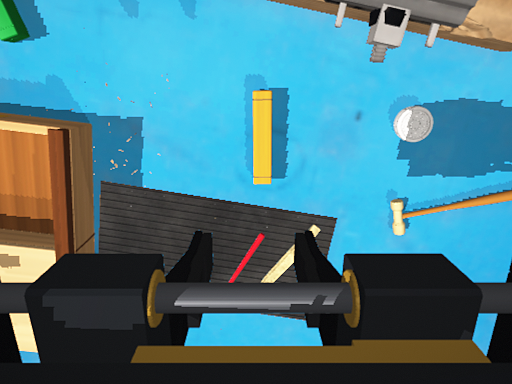

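>>> carry_out(increments=[[-0.015,0.001,-0.01,0.9,0],[-0.03,0.0027,-0.03,0.9,0],[-0.0353,0.0027,-0.06,0.9,0],[-0.0353,0.0027,-0.1,0.9,0],[-0.0353,0.0027,-0.135,0.9,0],[-0.0353,0.0027,-0.16,0.9,0],[-0.0353,0.0027,-0.172,0.9,0],[-0.0353,0.0027,-0.176,0.9,0],[-0.0353,0.0027,-0.176,0.9,0]], grip_force=30)

```text
time_s: 27.6
tool_pos: [0.4704, 0.4583, 0.185]
tool_rot: [180.0, -0.0, 101.9]
force: [0.0, 0.3, 0.3]
grip_width: 0.0431
```

```bash
python3 - <<'E'
from h import *
p,d,K,T,o=grab("wrist"); cv2.imwrite("pics/w15.png",p[:,:,::-1]); print(o['tool_pos'],o['tool_rot'],o['force'],o['wrist_torque'],o['grip_width'])
E
```

```text
[0.47036987 0.45834992 0.18498981] [ 1.79965260e+02 -3.99952397e-02  1.01911674e+02] [0.03811839 0.28044376 0.27108955] [ 0.11966984 -0.11526858  0.01413407] 0.04310077062191554
```

View pics/w15.png

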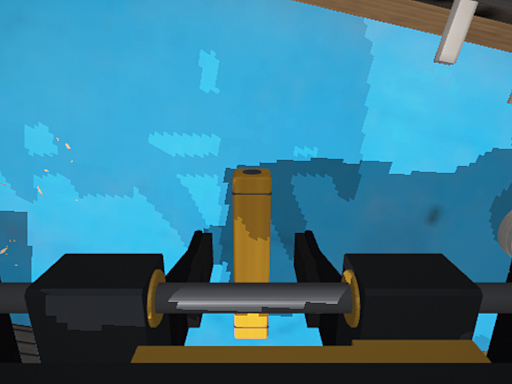

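>>> carry_out(increments=[[0,0,0,0,0.6],[0,0,0,0,1],[0,0,0,0,1],[0,0,0,0,1],[0,0,0,0,1],[0,0,0.01,0,1],[0,0,0.04,0,1],[0,0,0.08,-2,1],[0.01,-0.02,0.11,-4,1],[0.022,-0.05,0.12,-6,1],[0.035,-0.085,0.12,-7.8,1],[0.05,-0.12,0.12,-7.8,1],[0.063,-0.155,0.12,-7.8,1],[0.077,-0.185,0.12,-7.8,1],[0.085,-0.207,0.12,-7.8,1],[0.0878,-0.2143,0.12,-7.8,1],[0.0878,-0.2143,0.12,-7.8,1],[0.0878,-0.2143,0.12,-7.8,1]], grip_force=30)

```text
time_s: 29.45
tool_pos: [0.557, 0.2453, 0.3046]
tool_rot: [-180.0, -0.1, 94.3]
force: [0.3, 0.6, -0.5]
grip_width: 0.0178
```

```bash
python3 - <<'E'
from h import *
p,d,K,T,o=grab("wrist"); cv2.imwrite("pics/w16.png",p[:,:,::-1]); print(o['tool_pos'],o['tool_rot'],o['force'],o['wrist_torque'],o['grip_width'])
E
```

```text
[0.55697211 0.24532088 0.30463232] [-1.79995172e+02 -7.64815930e-02  9.42751533e+01] [ 0.27364169  0.63378984 -0.45314746] [ 0.14192217 -0.07266178 -0.01357386] 0.017760839798119103
```

View pics/w16.png

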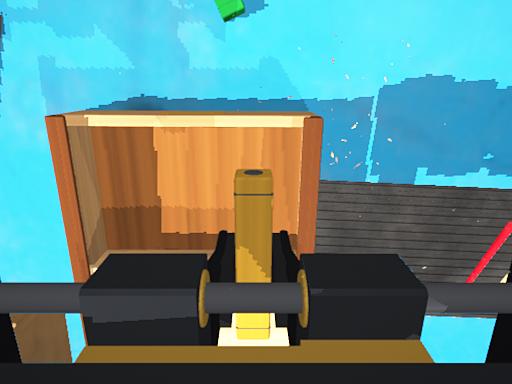

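>>> carry_out(increments=[[0,0,-0.03,0,1],[0,0,-0.06,0,1],[0,0,-0.085,0,1],[0,0,-0.1,0,1],[0,0,-0.108,0,1],[0,0,-0.112,0,1],[0,0,-0.114,0,1],[0,0,-0.114,0,1]])

```text
time_s: 30.3
tool_pos: [0.5582, 0.2441, 0.191]
tool_rot: [179.9, -0.0, 94.2]
force: [0.2, 0.3, -1.4]
grip_width: 0.0176
```

>>> carry_out(increments=[[0,0,-0.0005,0,0.8],[0,0,-0.0005,0,0.5],[0,0,-0.0005,0,0.38],[0,0,-0.0005,0,0.38],[0,0,0.002,0,0.38],[0,0,0.01,0,0.38],[0,0,0.03,0,0.38],[0,0,0.06,0,0.38],[0,0,0.1,0,0.2],[0,0,0.14,0,0],[0,0,0.15,0,0],[0,0,0.15,0,0]])

```text
time_s: 31.5
tool_pos: [0.5581, 0.2446, 0.3435]
tool_rot: [179.7, -0.1, 94.2]
force: [-0.5, -0.6, -0.7]
grip_width: 0.0422
```

```bash
python3 - <<'E'
from h import *
p,d,K,T,o=grab("wrist"); cv2.imwrite("pics/w17.png",p[:,:,::-1]); print(o['tool_pos'],o['tool_rot'],o['force'],o['wrist_torque'],o['grip_width'])
p,d,K,T,o=grab("top")
for b in bars(p,d,K,T): print(b)
E
```

```text
[0.55814448 0.24455557 0.3435126 ] [ 1.79731501e+02 -6.40108518e-02  9.41608466e+01] [-0.4640471  -0.63825824 -0.66182456] [ 0.05358929 -0.12794967 -0.02846558] 0.042214415601196306
(array([303.7,  83.1]), np.int32(241), 0.8519, -0.0752, 152, 42, -89.2)
(array([364.9, 156.4]), np.int32(123), 0.6247, -0.2593, 85, 14, -15.5)
(array([293. , 196.7]), np.int32(1421), 0.492, -0.0387, 138, 136, -11.7)
(array([345.1, 204.3]), np.int32(164), 0.4712, -0.1984, 106, 12, 0.4)
(array([405. , 204.7]), np.int32(138), 0.4749, -0.3846, 83, 16, -9.4)
(array([377.6, 205. ]), np.int32(90), 0.4725, -0.2998, 58, 15, 24.6)
```

View pics/w17.png

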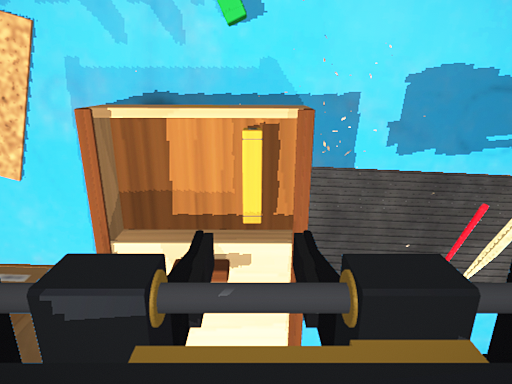

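>>> carry_out(increments=[[0,-0.01,0.01,-1,0],[-0.01,-0.035,0.03,-3,0],[-0.02,-0.07,0.04,-5,0],[-0.025,-0.11,0.04,-7,0],[-0.025,-0.15,0.04,-9,0],[-0.025,-0.19,0.04,-11,0],[-0.02,-0.23,0.04,-13,0],[-0.01,-0.27,0.04,-15,0],[0,-0.31,0.04,-17,0],[0.015,-0.35,0.04,-19,0],[0.03,-0.39,0.04,-19,0],[0.045,-0.43,0.04,-19,0],[0.06,-0.465,0.03,-19,0],[0.07,-0.49,0.02,-19,0],[0.08,-0.505,0.02,-19,0],[0.082,-0.507,0.02,-19,0],[0.082,-0.507,0.02,-19,0],[0.082,-0.507,0.02,-19,0]])

```text
time_s: 33.4
tool_pos: [0.6397, -0.2617, 0.3605]
tool_rot: [-180.0, -0.0, 75.3]
force: [0.1, -0.0, -0.2]
grip_width: 0.0434
```

```bash
python3 - <<'E'
from h import *
p,d,K,T,o=grab("wrist"); cv2.imwrite("pics/w18.png",p[:,:,::-1]); print(o['tool_pos'],o['tool_rot'],o['force'],o['wrist_torque'],o['grip_width'])
for b in bars(p,d,K,T,amin=400): print(b)
E
```

```text
[ 0.63972176 -0.26173253  0.36054396] [-1.79977066e+02 -3.94723952e-02  7.52538525e+01] [ 0.09200449 -0.01905393 -0.24580616] [ 0.05759115 -0.16050615  0.01888651] 0.043362811395645136
(array([66.1, 43.5]), np.int32(1688), 0.4852, -0.3894, 73, 19, -9.0)
(array([165.7,  18.3]), np.int32(992), 0.4845, -0.2989, 46, 18, 25.5)
(array([281. ,  20.1]), np.int32(919), 0.5131, -0.2026, 36, 19, 1.4)
(array([428.6,  22.9]), np.int32(4309), 0.5483, -0.07, 128, 36, 78.1)
(array([410.5, 121.6]), np.int32(858), 0.6276, -0.1069, 39, 27, 57.6)
(array([247. , 158.7]), np.int32(1522), 0.6265, -0.2636, 89, 16, -15.5)
(array([370. , 231.7]), np.int32(1255), 0.7298, -0.1662, 95, 32, 28.1)
```

View pics/w18.png

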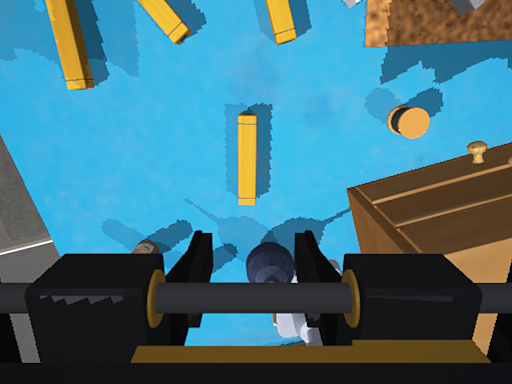

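>>> carry_out(increments=[[-0.006,-0.001,-0.01,-0.8,0],[-0.0132,-0.0019,-0.04,-0.8,0],[-0.0132,-0.0019,-0.08,-0.8,0],[-0.0132,-0.0019,-0.12,-0.8,0],[-0.0132,-0.0019,-0.15,-0.8,0],[-0.0132,-0.0019,-0.168,-0.8,0],[-0.0132,-0.0019,-0.175,-0.8,0],[-0.0132,-0.0019,-0.1755,-0.8,0],[-0.0132,-0.0019,-0.1755,-0.8,0]])

```text
time_s: 34.35
tool_pos: [0.6274, -0.2651, 0.1864]
tool_rot: [179.9, -0.0, 74.3]
force: [0.3, 0.3, 0.4]
grip_width: 0.044
```

```bash
python3 - <<'E'
from h import *
p,d,K,T,o=grab("wrist"); cv2.imwrite("pics/w19.png",p[:,:,::-1]); print(o['tool_pos'],o['tool_rot'],o['force'],o['wrist_torque'],o['grip_width'])
E
```

```text
[ 0.62742935 -0.26507943  0.18640217] [ 1.79866975e+02 -1.89715754e-03  7.43497730e+01] [0.28979963 0.27249821 0.35087112] [ 0.09246524 -0.13592636  0.0433092 ] 0.04404918518221301
```

View pics/w19.png

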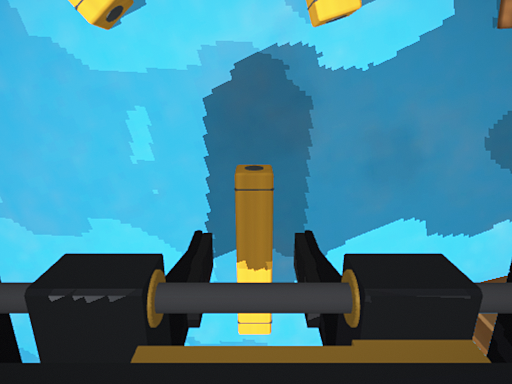

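>>> carry_out(increments=[[0,0,-0.001,0,0.6],[0,0,-0.001,0,1],[0,0,-0.001,0,1],[0,0,-0.001,0,1],[0,0,-0.001,0,1],[0,0,0.01,0,1],[0,0,0.04,0,1],[-0.01,0.01,0.08,0,1],[-0.03,0.03,0.12,2,1],[-0.05,0.06,0.14,4,1],[-0.07,0.1,0.14,6,1],[-0.08,0.14,0.14,8,1],[-0.085,0.18,0.14,10,1],[-0.09,0.22,0.14,12,1],[-0.09,0.26,0.14,14,1],[-0.085,0.3,0.14,16,1],[-0.08,0.34,0.14,18,1],[-0.075,0.38,0.14,19.7,1],[-0.07,0.42,0.14,19.7,1],[-0.067,0.445,0.14,19.7,1]], grip_force=30)

```text
time_s: 36.4
tool_pos: [0.5589, 0.1836, 0.3256]
tool_rot: [180.0, -0.1, 94.3]
force: [-0.8, -0.6, -1.0]
grip_width: 0.018
```

```bash
python3 - <<'E'
from h import *
p,d,K,T,o=grab("wrist"); cv2.imwrite("pics/w20.png",p[:,:,::-1]); print(o['tool_pos'],o['tool_rot'],o['force'],o['wrist_torque'],o['grip_width'])
E
```

```text
[0.55892595 0.18357035 0.32557981] [ 1.79963471e+02 -8.74951842e-02  9.42697068e+01] [-0.78618015 -0.55693795 -1.00145201] [ 0.12297322 -0.11990093 -0.01864559] 0.017955044451202953
```

View pics/w20.png

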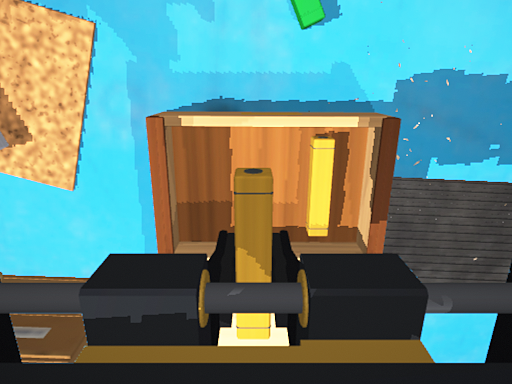

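>>> carry_out(increments=[[0.0015,0.0175,-0.01,0,1],[0.0015,0.0175,-0.03,0,1],[0.0015,0.0175,-0.06,0,1],[0.0015,0.0175,-0.09,0,1],[0.0015,0.0175,-0.115,0,1],[0.0015,0.0175,-0.128,0,1],[0.0015,0.0175,-0.133,0,1],[0.0015,0.0175,-0.134,0,1],[0.0015,0.0175,-0.134,0,1]])

```text
time_s: 37.35
tool_pos: [0.5618, 0.1976, 0.192]
tool_rot: [179.9, -0.0, 94.0]
force: [1.0, 0.3, -0.7]
grip_width: 0.0177
```

>>> carry_out(increments=[[0,0,-0.001,0,1],[0,0,-0.001,0,0.8],[0,0,-0.001,0,0.5],[0,0,-0.001,0,0.4],[0,0,-0.001,0,0.4],[0,0,0.002,0,0.4],[0,0,0.01,0,0.4],[0,0,0.03,0,0.4],[0,0,0.06,0,0.4],[0,0,0.1,0,0.2],[0,0,0.14,0,0],[0,0,0.16,0,0],[0,0,0.16,0,0]])

```text
time_s: 38.65
tool_pos: [0.5618, 0.1987, 0.356]
tool_rot: [179.6, -0.1, 94.1]
force: [-0.0, 0.3, 0.2]
grip_width: 0.0422
```

```bash
python3 - <<'E'
from h import *
p,d,K,T,o=grab("wrist"); cv2.imwrite("pics/w21.png",p[:,:,::-1]); print(o['tool_pos'],o['tool_rot'],o['force'],o['wrist_torque'],o['grip_width'])
p,d,K,T,o=grab("top"); cv2.imwrite("pics/t21.png",p[:,:,::-1])
for b in bars(p,d,K,T): print(b)
E
```

```text
[0.56180795 0.19868489 0.35596697] [ 1.79584404e+02 -9.24916312e-02  9.40738874e+01] [-0.04974805  0.30226924  0.17515895] [ 0.15910133 -0.12679873 -0.02703257] 0.042182985120153685
(array([302.7,  82.9]), np.int32(218), 0.8518, -0.0736, 143, 42, -89.3)
(array([293.1, 196.9]), np.int32(1435), 0.4919, -0.039, 138, 136, -11.7)
(array([194.5, 188.8]), np.int32(66), 0.5192, 0.2688, 39, 37, -78.7)
(array([345.1, 204.3]), np.int32(163), 0.4712, -0.1984, 106, 12, 0.4)
(array([405. , 204.6]), np.int32(136), 0.4759, -0.3848, 81, 16, -9.4)
(array([377.6, 205. ]), np.int32(91), 0.4725, -0.2998, 58, 15, 24.6)
```

View pics/w21.png

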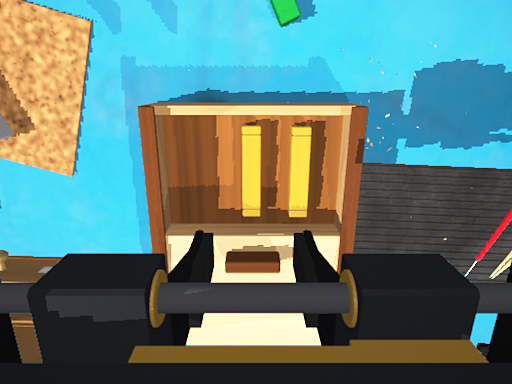

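View pics/t21.png

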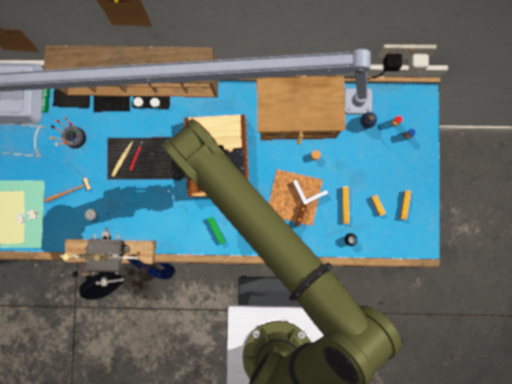

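```bash
python3 - <<'E'
from h import *
p=cv2.imread("pics/t21.png")[:,:,::-1]; crop(p,255,155,345,230,"t21c.png",8)
K,T=cal("top")
print(onplane([(300.5,201),(294,181),(322,196)],0.027,K,T).round(4))
E
```

```text
[[ 0.4807 -0.059   0.027 ]
 [ 0.5428 -0.038   0.027 ]
 [ 0.4974 -0.1256  0.027 ]]
```

View pics/t21c.png

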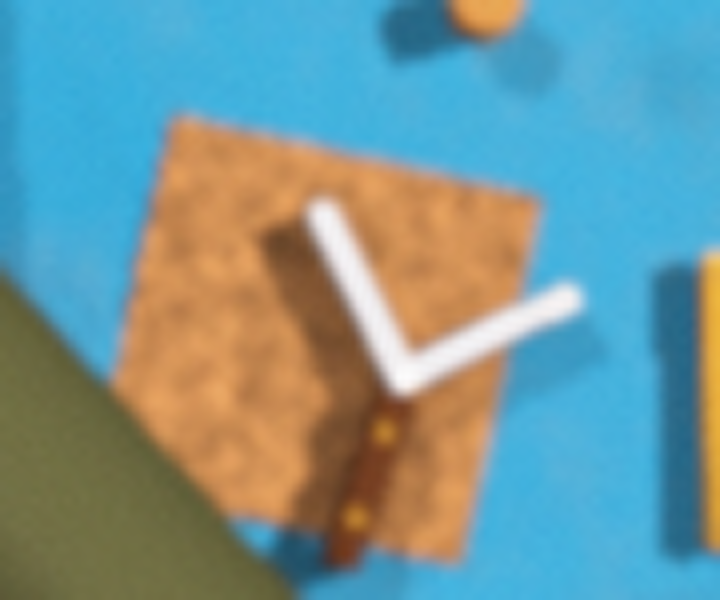

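```bash
python3 - <<'E'
from h import *
K,T=cal("top")
q=onplane([(255+408/8,155+360/8),(255+335/8,155+200/8),(255+580/8,155+300/8),(255+342/8,155+562/8)],0.027,K,T);print(q.round(4), np.hypot(*(q[0,:2]-[.4953,-.0422])))
for k in (1,2,3): v=q[k]-q[0]; print(np.hypot(*v[:2]),np.degrees(np.arctan2(v[1],v[0])))
E
```

```text
[[ 0.4841 -0.0761  0.027 ]
 [ 0.546  -0.0469  0.027 ]
 [ 0.5086 -0.1425  0.027 ]
 [ 0.4053 -0.0515  0.027 ]] 0.0356774361588855
0.06849245072046263 25.215452226834206
0.07082278593638278 -69.77388375476674
0.08254501299404882 162.69491723093827
```

>>> carry_out(increments=[[-0.005,-0.01,0.01,-1,0],[-0.01,-0.035,0.03,-2,0],[-0.02,-0.07,0.04,-3,0],[-0.025,-0.11,0.04,-4,0],[-0.03,-0.15,0.04,-5,0],[-0.03,-0.19,0.04,-6,0],[-0.03,-0.23,0.04,-7,0],[-0.03,-0.27,0.04,-8,0],[-0.03,-0.31,0.04,-9,0],[-0.03,-0.35,0.04,-10,0],[-0.03,-0.39,0.04,-11,0],[-0.035,-0.43,0.04,-12,0],[-0.04,-0.47,0.03,-13,0],[-0.045,-0.51,0.02,-13.5,0],[-0.05,-0.545,0.01,-13.5,0],[-0.055,-0.575,0.004,-13.5,0],[-0.057,-0.589,0.004,-13.5,0],[-0.057,-0.589,0.004,-13.5,0],[-0.057,-0.589,0.004,-13.5,0]])

```text
time_s: 40.65
tool_pos: [0.505, -0.3898, 0.3549]
tool_rot: [180.0, -0.1, 80.7]
force: [0.0, 1.0, 1.0]
grip_width: 0.0437
```

```bash
python3 - <<'E'
from h import *
p,d,K,T,o=grab("wrist"); cv2.imwrite("pics/w22.png",p[:,:,::-1]); print(o['tool_pos'],o['tool_rot'],o['force'],o['wrist_torque'],o['grip_width'])
for b in bars(p,d,K,T,amin=400): print(b)
p,d,K,T,o=grab("top"); crop(p,255,155,345,230,"t22c.png",8)
E
```

```text
[ 0.50497107 -0.38975872  0.35489307] [ 1.79987552e+02 -1.04911441e-01  8.06705799e+01] [0.01959361 0.99811055 0.9872174 ] [ 0.1441497  -0.16710207 -0.01055383] 0.04373528960042951
(array([444.1, 110.8]), np.int32(2903), 0.4731, -0.2075, 113, 24, 1.1)
(array([335. , 127.6]), np.int32(1386), 0.4735, -0.3059, 65, 19, 25.5)
(array([247.4, 142.8]), np.int32(1708), 0.476, -0.3897, 88, 17, -9.2)
```

View pics/w22.png

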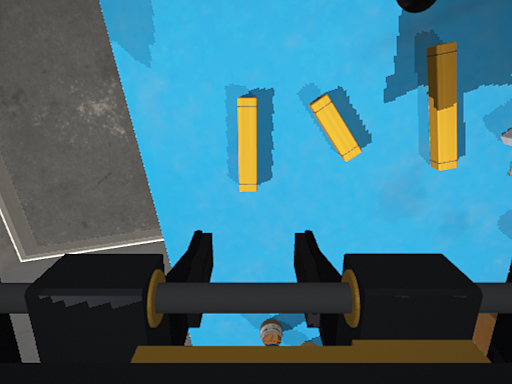

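View pics/t22c.png

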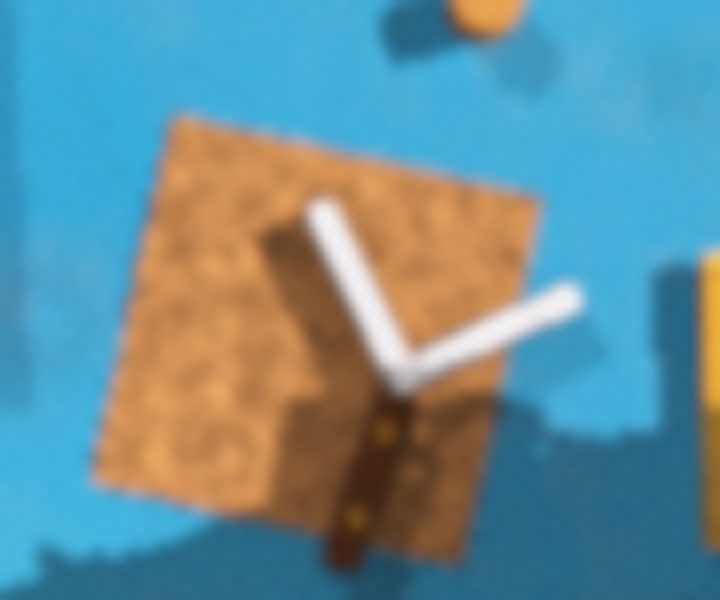

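>>> carry_out(increments=[[-0.015,0,-0.01,0,0],[-0.029,0,-0.03,0,0],[-0.029,0,-0.07,0,0.2],[-0.029,0,-0.11,0,0.2],[-0.029,0,-0.14,0,0.2],[-0.029,0,-0.16,0,0.2],[-0.029,0,-0.169,0,0.2],[-0.029,0,-0.17,0,0.2],[-0.029,0,-0.17,0,0.2]])

```text
time_s: 41.65
tool_pos: [0.4761, -0.3916, 0.1862]
tool_rot: [179.9, 0.0, 80.6]
force: [-0.0, 0.0, 0.8]
grip_width: 0.0346
```

```bash
python3 - <<'E'
from h import *
p,d,K,T,o=grab("wrist"); cv2.imwrite("pics/w23.png",p[:,:,::-1]); print(o['tool_pos'],o['tool_rot'],o['force'],o['wrist_torque'],o['grip_width'])
E
```

```text
[ 0.47614615 -0.39161239  0.18617083] [1.79890382e+02 4.75480069e-02 8.05826922e+01] [-0.03163306  0.04574743  0.84467427] [ 0.05333234 -0.15074817  0.05305476] 0.03463354563584391
```

View pics/w23.png

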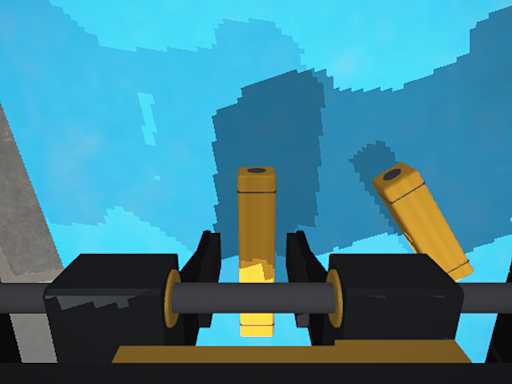

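>>> carry_out(increments=[[0,0,-0.001,0,0.6],[0,0,-0.001,0,1],[0,0,-0.001,0,1],[0,0,-0.001,0,1],[0,0,-0.001,0,1],[0,0,0.01,0,1],[0,0,0.04,0,1],[0.005,0.01,0.08,0,1],[0.01,0.04,0.12,1,1],[0.02,0.08,0.14,3,1],[0.03,0.12,0.14,5,1],[0.035,0.16,0.14,6,1],[0.04,0.2,0.14,7,1],[0.045,0.24,0.14,8,1],[0.05,0.28,0.14,9,1],[0.055,0.32,0.14,10,1],[0.06,0.36,0.14,11,1],[0.065,0.4,0.14,12,1],[0.07,0.44,0.14,13,1],[0.075,0.47,0.14,13.4,1]], grip_force=30)

```text
time_s: 43.7
tool_pos: [0.5498, 0.081, 0.3252]
tool_rot: [180.0, -0.0, 94.1]
force: [0.1, 0.1, -1.5]
grip_width: 0.0176
```

>>> carry_out(increments=[[0.005,0.03,0,0,1],[0.01,0.06,0,0,1],[0.0137,0.0744,0,0,1],[0.0137,0.0744,0,0,1],[0.0137,0.0744,0,0,1]])

```text
time_s: 44.2
tool_pos: [0.5639, 0.1523, 0.3247]
tool_rot: [-180.0, 0.1, 94.0]
force: [0.1, -0.2, -1.4]
grip_width: 0.0176
```

```bash
python3 - <<'E'
from h import *
p,d,K,T,o=grab("wrist"); cv2.imwrite("pics/w24.png",p[:,:,::-1]); print(o['tool_pos'],o['tool_rot'],o['force'],o['wrist_torque'],o['grip_width'])
E
```

```text
[0.56387312 0.15230713 0.32472648] [-1.79977331e+02  5.76462234e-02  9.39766064e+01] [ 0.06054315 -0.24320165 -1.4275749 ] [ 0.01369264 -0.09836598  0.03882272] 0.01764676325487211
```

View pics/w24.png

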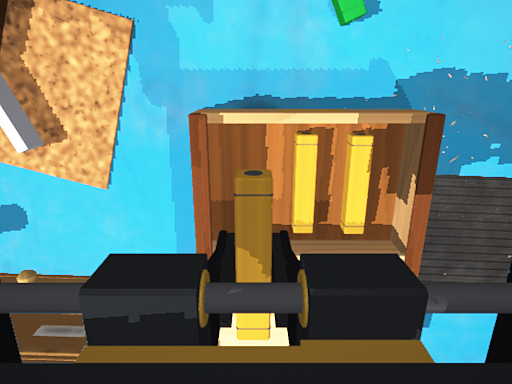

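>>> carry_out(increments=[[0,0.001,-0.02,0,1],[0,0.001,-0.05,0,1],[0,0.001,-0.08,0,1],[0,0.001,-0.105,0,1],[0,0.001,-0.12,0,1],[0,0.001,-0.13,0,1],[0,0.001,-0.133,0,1],[0,0.001,-0.1335,0,1],[0,0.001,-0.1335,0,1]])

```text
time_s: 45.15
tool_pos: [0.5645, 0.1539, 0.1923]
tool_rot: [179.9, -0.0, 93.9]
force: [0.1, 0.7, -1.8]
grip_width: 0.0174
```

>>> carry_out(increments=[[0,0,-0.0013,0,1],[0,0,-0.0013,0,0.8],[0,0,-0.0013,0,0.5],[0,0,-0.0013,0,0.4],[0,0,-0.0013,0,0.4],[0,0,0.002,0,0.4],[0,0,0.01,0,0.4],[0,0,0.03,0,0.4],[0,0,0.06,0,0.4],[0,0,0.1,0,0.2],[0,0,0.14,0,0],[0,0,0.16,0,0],[0,0,0.16,0,0]])

```text
time_s: 46.45
tool_pos: [0.5647, 0.155, 0.3564]
tool_rot: [179.6, -0.1, 94.0]
force: [0.6, -0.2, 0.2]
grip_width: 0.0425
```

```bash
python3 - <<'E'
from h import *
p,d,K,T,o=grab("wrist"); cv2.imwrite("pics/w25.png",p[:,:,::-1]); print(o['tool_pos'],o['tool_rot'],o['force'],o['grip_width'])
P=cloud(d,K,T); Rc=R.from_euler('z',4.1,degrees=True).as_matrix(); C=np.array([.5645,.199,0])
hsv=cv2.cvtColor(p,cv2.COLOR_RGB2HSV); m=((hsv[...,0]>20)&(hsv[...,0]<32)&(hsv[...,1]>150)&(hsv[...,2]>150))
Q=(P-C)@Rc; m&=(np.abs(Q[...,0])<.06)&(np.abs(Q[...,1])<.09)
n,l,st,c=cv2.connectedComponentsWithStats(m.astype(np.uint8))
for i in range(1,n):
    if st[i,4]>200: q=Q[l==i]; print(c[i],st[i,4],q.min(0).round(3),q.max(0).round(3),np.median(q,0).round(4))
E
```

```text
[0.564657  0.1550364 0.3563655] [ 1.79578365e+02 -5.15734246e-02  9.39746494e+01] [ 0.62095374 -0.22583574  0.18231088] 0.0425483276342431
[251.80102041 170.93622449] 1176 [-0.039 -0.053  0.021] [ 0.034 -0.037  0.025] [-0.0059 -0.0443  0.0231]
[296.40706605 171.21658986] 1302 [-0.039 -0.01   0.014] [0.033 0.007 0.025] [-0.0049 -0.0017  0.023 ]
[344.83320581 172.12241775] 1307 [-0.038  0.037  0.019] [0.034 0.054 0.025] [-0.0038  0.0448  0.0229]
```

View pics/w25.png

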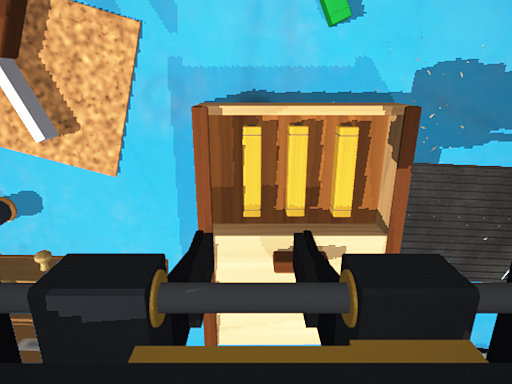

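>>> carry_out(increments=[[0.01,0.01,0,-6,0],[0.025,0.02,0,-14,0],[0.04,0.03,0,-22,0],[0.055,0.04,0,-30,0],[0.07,0.0495,0,-38,0],[0.072,0.0495,0,-46,0],[0.072,0.0495,0,-54,0],[0.072,0.0495,0,-62,0],[0.072,0.0495,0,-70,0],[0.072,0.0495,-0.02,-78,0],[0.072,0.0495,-0.04,-86,0],[0.072,0.0495,-0.07,-90,0],[0.072,0.0495,-0.095,-90,0],[0.072,0.0495,-0.113,-90,0],[0.072,0.0495,-0.12,-90,0],[0.072,0.0495,-0.12,-90,0]])

```text
time_s: 48.1
tool_pos: [0.6357, 0.2035, 0.2319]
tool_rot: [180.0, 0.0, 4.0]
force: [-0.3, 1.2, 0.3]
grip_width: 0.0435
```

```bash
python3 - <<'E'
from h import *
p,d,K,T,o=grab("wrist"); cv2.imwrite("pics/w26.png",p[:,:,::-1]); print(o['tool_pos'],o['tool_rot'],o['force'],o['grip_width'])
E
```

```text
[0.63567174 0.20345651 0.23187646] [1.79967955e+02 4.92929428e-02 3.98212760e+00] [-0.296444    1.17991169  0.32034166] 0.043499692273703094
```

View pics/w26.png

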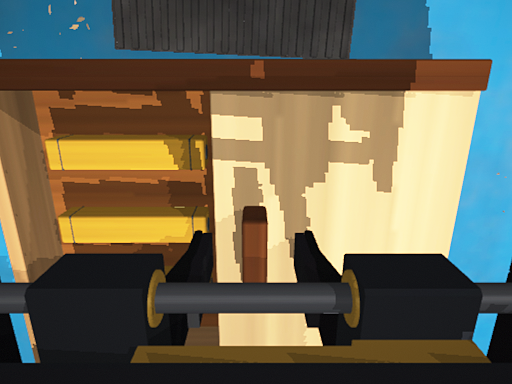

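>>> carry_out(increments=[[0,0,0.004,0,0.5],[0,0,0.004,0,1],[0,0,0.004,0,1],[0,0,0.004,0,1],[0,0,0.004,0,1],[-0.006,-0.0004,0.004,0,1],[-0.016,-0.0011,0.004,0,1],[-0.028,-0.002,0.004,0,1],[-0.04,-0.0028,0.004,0,1],[-0.052,-0.0037,0.004,0,1],[-0.064,-0.0046,0.004,0,1],[-0.076,-0.0054,0.004,0,1],[-0.088,-0.0063,0.004,0,1],[-0.098,-0.007,0.004,0,1],[-0.106,-0.0076,0.004,0,1],[-0.112,-0.008,0.004,0,1],[-0.115,-0.0082,0.004,0,1],[-0.115,-0.0082,0.004,0,1]], grip_force=20)

```text
time_s: 49.95
tool_pos: [0.5202, 0.1952, 0.2351]
tool_rot: [180.0, 0.1, 4.0]
force: [-1.7, 1.7, -2.9]
grip_width: 0.0114
```

>>> carry_out(increments=[[-0.0015,-0.0001,0,0,1],[-0.003,-0.0002,0,0,1],[-0.004,-0.0003,0,0,1],[-0.004,-0.0003,0,0,1]])

```text
time_s: 50.35
tool_pos: [0.518, 0.1947, 0.2352]
tool_rot: [-179.9, -0.2, 3.9]
force: [6.8, 3.7, -9.7]
grip_width: 0.0119
```

>>> carry_out(increments=[[0,0,0,0,1],[0.002,0,0,0,0.7],[0.002,0,0,0,0.2],[0.002,0,0,0,0],[0.002,0,0.01,0,0],[0.002,0,0.04,0,0],[0.002,0,0.08,0,0],[-0.01,-0.02,0.12,0,0],[-0.03,-0.04,0.16,0,0],[-0.05,-0.05,0.18,0,0],[-0.05,-0.05,0.18,0,0],[-0.05,-0.05,0.18,0,0]])

```text
time_s: 51.55
tool_pos: [0.4668, 0.1448, 0.4162]
tool_rot: [179.9, -0.1, 3.9]
force: [-0.3, -0.2, 0.3]
grip_width: 0.0435
```

```bash
python3 - <<'E'
from h import *
p,d,K,T,o=grab("wrist"); cv2.imwrite("pics/w27.png",p[:,:,::-1]); print(o['tool_pos'],o['tool_rot'],o['force'],o['grip_width'])
crop(p,260,15,360,190,"w27c.png",4)
E
```

```text
[0.4668309  0.14481773 0.41615071] [ 1.79897371e+02 -1.47928415e-01  3.91274260e+00] [-0.26190784 -0.22337249  0.34090764] 0.04345220855785548
```

View pics/w27.png

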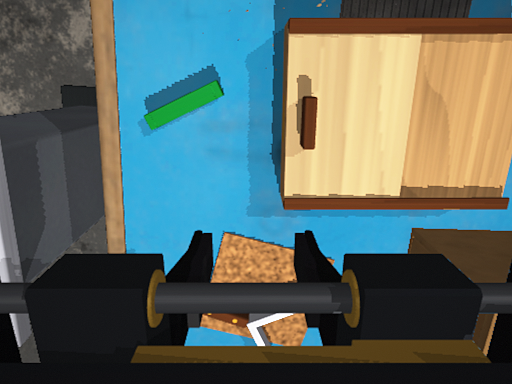

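```bash
python3 - <<'E'
from h import *
K,T=cal("wrist",env.get_obs())
q=onplane([(310.5,123)],.071,K,T)[0]; Rc=R.from_euler('z',4.1,degrees=True).as_matrix(); print(q,(q-[.5645,.199,0])@Rc)
p,d,K,T,o=grab("side"); crop(p,200,120,330,260,"s27.png",5)
E
```

```text
[0.51790248 0.19705992 0.071     ] [-0.04661698  0.00139649  0.071     ]
```

View pics/w27c.png

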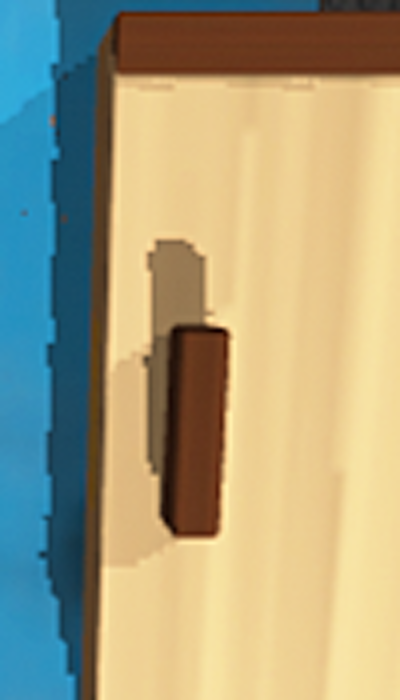

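View pics/s27.png

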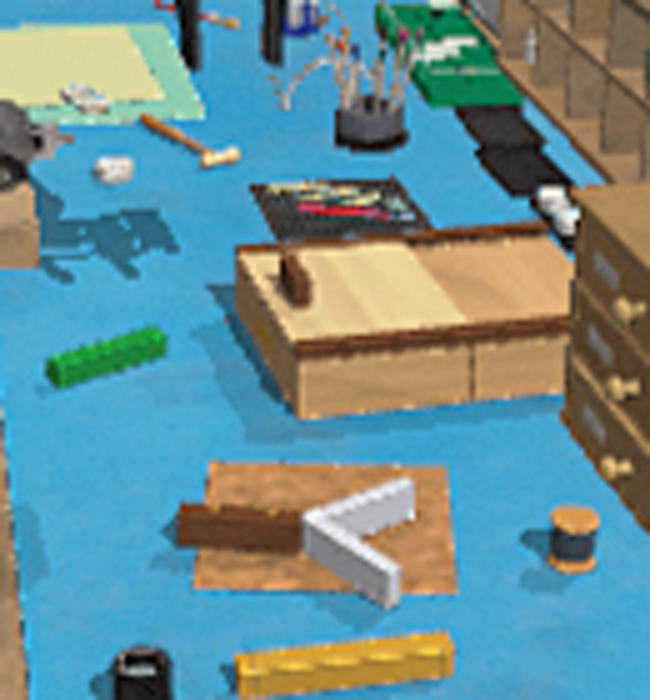

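>>> carry_out(increments=[[0,-0.01,0,5,0],[0,-0.03,0,12,0],[0,-0.06,0,20,0],[0,-0.09,0,28,0],[0,-0.12,0,36,0],[0,-0.15,0,44,0],[0,-0.175,0,51,0],[0,-0.185,0,53,0],[0,-0.185,0,53,0],[0,-0.185,0,53,0]])

```text
time_s: 52.65
tool_pos: [0.4673, -0.0395, 0.4142]
tool_rot: [-179.8, -0.0, 57.0]
force: [-0.2, -0.2, 0.3]
grip_width: 0.0433
```

```bash
python3 - <<'E'
from h import *
p,d,K,T,o=grab("wrist"); cv2.imwrite("pics/w28.png",p[:,:,::-1]); print(o['tool_pos'],o['tool_rot'],o['force'],o['grip_width'])
P=cloud(d,K,T);np.save("w28P.npy",P);np.save("w28T.npy",T)
crop(p,150,80,350,250,"w28c.png",4)
p,d,K,T,o=grab("top"); cv2.imwrite("pics/t28.png",p[:,:,::-1])
for b in bars(p,d,K,T): print(b)
E
```

```text
[ 0.46730129 -0.03946692  0.41419172] [-1.79847083e+02 -3.57612711e-02  5.69675951e+01] [-0.19816366 -0.21987272  0.32288017] 0.04333516796731358
(array([303.6,  83.3]), np.int32(253), 0.8518, -0.0736, 149, 42, -89.3)
(array([345.1, 204.4]), np.int32(165), 0.4712, -0.1984, 106, 12, 0.4)
(array([377.6, 205. ]), np.int32(91), 0.4725, -0.2998, 58, 15, 24.6)
(array([275.6, 209.2]), np.int32(152), 0.459, 0.0141, 46, 44, -13.0)
```

View pics/w28c.png

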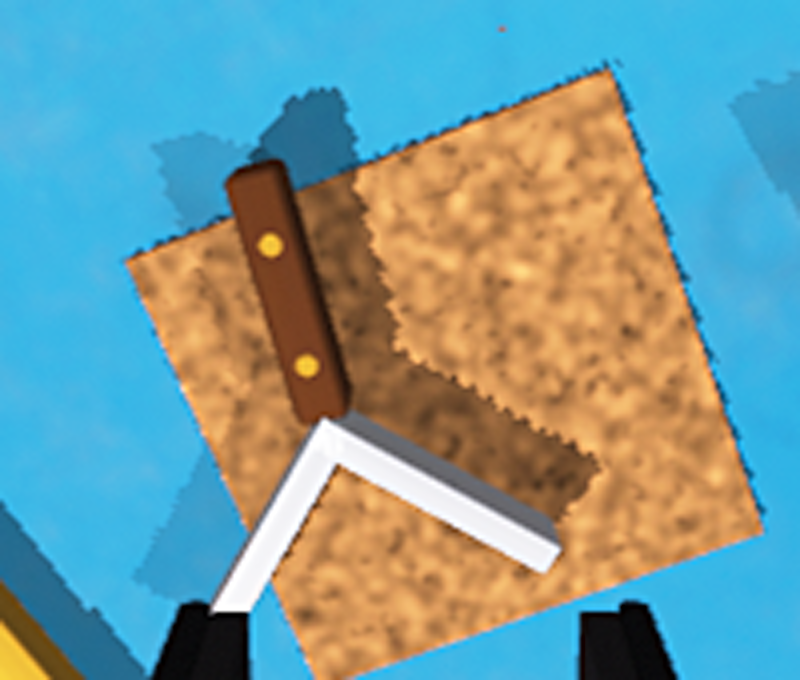

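View pics/t28.png

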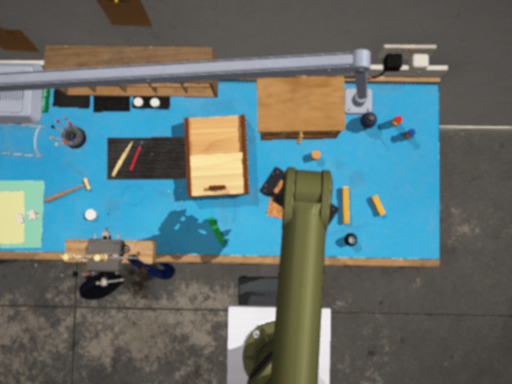

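```bash
python3 - <<'E'
from h import *
K=env.get_calibration("wrist")["K"];T=np.load("w28T.npy");P=np.load("w28P.npy")
f=lambda L:np.array(L)/4+[150,80]
q=onplane(f([(340,463),(545,573),(258,165)]),.027,K,T)
pad=onplane(f([(127,260),(608,68),(763,533),(325,683)]),.003,K,T);c=pad.mean(0)
print(q.round(4),c.round(4),np.hypot(*(q[0]-c)[:2]), pad.round(4))
for uv in f([(540,555),(440,505),(325,440),(290,510),(235,600),(325,400),(285,300),(255,195)]): print(uv,P[int(uv[1]),int(uv[0])].round(4))
E
```

```text
[[ 0.4874 -0.077   0.027 ]
 [ 0.5488 -0.0454  0.027 ]
 [ 0.4055 -0.0482  0.027 ]] [ 0.4956 -0.0419  0.003 ] 0.03602995786314925 [[ 0.4076 -0.0996  0.003 ]
 [ 0.4377  0.0456  0.003 ]
 [ 0.5842  0.015   0.003 ]
 [ 0.5528 -0.1284  0.003 ]]
[285.   218.75] [ 0.5418 -0.043   0.0281]
[260.   206.25] [ 0.5138 -0.0597  0.0265]
[231.25 190.  ] [ 0.4792 -0.0769  0.0269]
[222.5 207.5] [ 0.4908 -0.0976  0.0262]
[208.75 230.  ] [ 0.5052 -0.1275  0.028 ]
[231.25 180.  ] [ 0.4694 -0.0703  0.0267]
[221.25 155.  ] [ 0.4394 -0.0632  0.0279]
[213.75 128.75] [ 0.4105 -0.0536  0.0278]
```

```bash
python3 - <<'E'
from h import *
o=env.get_obs(); print(o['time_s'],o['force'],o['joint_velocities'].round(2)); print(env.sign_off())
E
```

```text
52.75 [-0.53732792 -0.77742623  0.01318102] [ 0.01 -0.58  0.07 -0.17  0.14 -0.02  0.36]
the job is handed in; nothing more can be done
None
```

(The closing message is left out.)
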